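# Dose the tall flip-cap sample jar

### The arm

A 6-joint arm with a two-finger parallel gripper is mounted at the origin on the work surface. World frame = base frame: x ahead of the robot, y to its left, z up, the work surface at z = 0. Lengths are in m, angles in degrees, forces in N, time in s.
With the tool pointing down it reaches from about 0.4 to 0.825 m from the base axis. Payload 7 kg.
Tool frame: the origin (TCP) lies on the centre line of the jaws, within the pads' length; the fingertips stand 19 mm ahead of it and the grasp point (between the pads) is the TCP (r.tips_ahead is the distance from the TCP to the fingertips, in m); z points along the fingers, y is the line along which they close (so a half turn about z gives the same grasp; the last joint's range is limited). The gripper opens to 88 mm and grips with 3 to 60 N. Pads are 19 mm wide; open, the fingers measure 130 mm over their backs; the gripper's body (78 mm by 193 mm) begins 47 mm behind the grasp point.
Start: joints at [-58.837, 20.546, 0.682, 0, -70.136, -16.507], TCP at [0.171, -0.653, 0.246] pointing down, gripper open.
Joint ranges: [-176.03, 176.03], [-82.01, 121.73], [-58.28, 71.71], [-173.87, 95.51], [-174.79, -0.11], [-173.66, 173.66]. Speed limits (degrees/s): [136.94, 136.94, 172.46, 180, 180, 180].

### API

Orientations are given as [roll, pitch, yaw] about the fixed x, y, z axes, in that order (R = Rz(yaw) Ry(pitch) Rx(roll)).
In Python, from plant import r, viewer, close_job gives the robot as it stands. The module is installed in compiled form; this text tells all that it offers.
- The arm moves only by the tool arm_command, never from a script. Its arguments are lists of equal length, an entry for each row: "travel": the shift along the world's x, y, z scaled (see below), a list of three; "delta_rot": the turn, a rotation vector about the world's x, y, z scaled (see below), a list of three. In form: {"travel": [[dx, dy, dz], ...], "delta_rot": [[rx, ry, rz], ...]}. A call has 1 to 20 rows; each row is the pose to reach, as a shift and turn from the pose commanded when the call began; what a row does not reach only later rows make up. The controller multiplies each number of a shift by 0.5 m and each number of a turn by 90 degrees. A row lasts 1/8 s, in which the tool goes at most 62.5 mm and 10.7 degrees, less where a joint would pass 70% of its speed; a pose out of reach is approached as far as the arm can. A call with a number of a shift or a turn outside -1 to 1 is refused whole. A call with a gripper value outside its range is refused whole. "grip" is the opening, from 0 (shut) to 1 (fully open), set as the call begins (left out, the last holds). The fingers move at their own pace and stop on an object; "newtons" is the grip in N (left out, the last holds). Time passes only in rows, so rows that repeat a pose let the fingers close. It gives the time, the measured TCP pose, the force, the opening and the grip force at its end, in the units of the state.
- r.get_state(): the state, without advancing time (a new reading comes with each control period).
- viewer.capture(name): name is "scene" or "top" or "wrist"; returns a dict with "img" (400x640x3 uint8, red, green, blue), "camera_matrix" (3x3 intrinsics, pixels), "R" (3x3) and "t" (3): a world point X has camera coordinates R X + t; the wrist camera has in their place "mount" (4x4, takes a point from camera to tool coordinates, whose origin is the TCP and whose axes are the flange's). Camera axes: x right, y down, z forward; pixel columns grow to the right and rows downward; lengths in m; the calibration is good to about 2 mm. A picture is of the moment at which its call begins: read the wrist's pose just before it. There is no depth.
- close_job(): hands the job in; it is judged then, once.
The state is a dict: "time_s": time; "joints": joint angles; "qd": joint speeds; "joint_torque": joint torques, N m; "tcp_pos": TCP position; "eef_rot": TCP orientation; "contact_force": force on the tool from outside, world axes, zero at the start; "moment": the same for the moment, N m; "gripper_width": finger opening in m; "gripper_force": force on a finger pad.
Only numpy, scipy, OpenCV 4.12 (cv2) and the standard library are available. Lean on these libraries where they do the work, as an engineer would, in place of code of your own. Each camera call takes 0.05 s, during which the arm holds its last target. There are 200 camera calls.

### The job

Flick open the cap of the tall jar in the rack, tip all five ceramic balls out of the steel cup into it, and press its cap fully shut again. Leave the empty cup standing upright on the table, keep the two short jars closed, and do not disturb the tablet, the tumbler or the glass jar.

Things in the scene. Friction and masses are not known exactly. Their poses are not given: they have to be found in the camera images.
- rack: grey plastic rack, 80 mm (x) by 300 mm (y), 44 mm high at its ends, fixed to the table, holding three jars in a row along its y axis, 95 mm apart. Origin: centre of its underside.
- jar_tall: clear plastic jar with white flip cap, fixed in the rack: the TALL one of the three, 62 mm across (inside 56), 85 mm tall, floor 5 mm. Origin: centre of its underside, 12 mm above the table; z up, cap hinge on its +x side, thumb tab on its -x side. The shut cap lies on the rim: disc 66 mm across, 7 mm thick, its tab sticks out 24 mm more.
- tall_cap (a joint): hinged flip cap of the tall jar: 0 = fully shut, growing to 2.2 rad = thrown fully back. Its over-centre spring hinge is stiff: let go below about 0.9 rad it springs towards shut but stops slightly ajar (about 0.15 rad), let go above about 1.5 rad it springs open and rests near 2 rad; between it may stay.
- tall_hinge (a point): hinge axis of the tall jar's cap (parallel to the jar's y axis), 42 mm from the jar's centre on its +x side, at rim height
- tall_tab (a point): on the tall jar's cap: the point to take hold of its thumb tab. The tab is 14 mm wide (jar y), 6 mm thick, this point is in mid-thickness, 10 mm from the tab's free end, 89 mm from the hinge axis, 14 mm outside the cap disc's edge. Moves with the cap.
- jar_short_a: clear plastic jar with white flip cap, fixed in the rack: a short one, 62 mm across (inside 56), 60 mm tall, floor 5 mm. Origin: centre of its underside, 12 mm above the table; z up, cap hinge on its +x side, thumb tab on its -x side. Its cap is like the tall jar's.
- jar_short_b: clear plastic jar with white flip cap, fixed in the rack: a short one, 62 mm across (inside 56), 60 mm tall, floor 5 mm. Origin: centre of its underside, 12 mm above the table; z up, cap hinge on its +x side, thumb tab on its -x side. Its cap is like the tall jar's.
- short_a_cap (a joint): hinged flip cap of the short_a jar: 0 = fully shut, growing to 2.2 rad = thrown fully back. Its over-centre spring hinge is stiff: let go below about 0.9 rad it springs towards shut but stops slightly ajar (about 0.15 rad), let go above about 1.5 rad it springs open and rests near 2 rad; between it may stay.
- short_b_cap (a joint): hinged flip cap of the short_b jar: 0 = fully shut, growing to 2.2 rad = thrown fully back. Its over-centre spring hinge is stiff: let go below about 0.9 rad it springs towards shut but stops slightly ajar (about 0.15 rad), let go above about 1.5 rad it springs open and rests near 2 rad; between it may stay.
- cup: plain round steel cup without handle, 60 mm across outside (wall 3 mm), 60 mm tall (floor 5 mm thick), standing open on the table beside the rack with five balls in it. Origin: centre of its underside; z is its axis, up when upright.
- ball0_center (a point): centre of a white ceramic ball, 18 mm across
- ball1_center (a point): centre of a white ceramic ball, 18 mm across
- ball2_center (a point): centre of a white ceramic ball, 18 mm across
- ball3_center (a point): centre of a white ceramic ball, 18 mm across
- ball4_center (a point): centre of a white ceramic ball, 18 mm across
- tablet: black tablet computer, 190 x 270 x 14 mm, lying flat beyond the rack. Bystander; origin: centre of its underside
- tumbler: green drinking tumbler, 165 mm tall, 86 mm across at the top, on the far right. Bystander; origin: centre of its underside
- glass_jar: closed glass jar, 80 mm tall, 56 mm across, on the left. Bystander; origin: centre of its underside
- photometer: grey and black water meter with its round lid up, 200 x 120 x 170 mm, fixed, on the far left. Bystander; origin: centre of its underside
Not all that is in view belongs to the job. Leave any green or orange look-alike of the cup alone.

How it is judged:
By the outcome, as a careful person would: the job done as asked, in the order asked, and still so for the second after the job is handed in, with the robot touching nothing.
It also fails if it takes over 72 s, if anything falls off the work surface, if the arm or the gripper's body presses on something with over 40 N, if the wrist force passes 120 N, or if a joint passes its speed limit or range.

## Working session

There is one attempt and no reset: what is moved stays moved. The work goes in short steps, Python scripts to look and compute and a tool call to move; the robot and the scene stay as the last step left them, time stands still between calls to the robot, and variables do not carry over. Pictures are saved under pics/ and viewed, at most 10 in all, crops included, and the job is handed in when it is done.

Besides the shell and the picture viewer there is one more tool, called after "Call:" by a JSON object that holds its "api" and its "payload". arm_command: Moves the arm, as the interface text tells. Shifts and turns lie within -1 to 1; 1 stands for 0.5 m of shift or 90 degrees of turn. Its arguments: {"type":"object","properties":{"travel":{"type":"array"},"delta_rot":{"type":"array"},"grip":{"type":"number"},"newtons":{"type":"number"}},"required":["travel","delta_rot"]}

```bash
mkdir -p pics; python3 - <<'E'
from plant import r, viewer
import cv2, json
s=r.get_state(); print(s)
for n in("scene","top"):
    c=viewer.capture(n); cv2.imwrite(f"pics/{n}0.png",c["img"][:,:,::-1])
    print(n,c["camera_matrix"].tolist(),c["R"].tolist(),c["t"].tolist())
c=viewer.capture("wrist");print(c["camera_matrix"].tolist(),c["mount"].tolist())
E
```

```text
{'time_s': 0.0, 'joints': array([-5.88372081e+01,  2.05909712e+01,  6.33747367e-01, -2.11797159e-02,
       -7.01343611e+01, -1.65068922e+01]), 'qd': array([ 0.01677667, -0.04231756, -0.01347383,  0.05095691, -0.00861871,
        0.02628049]), 'joint_torque': array([ 2.91819691e-03, -5.82720423e+01,  2.93063146e+01,  6.99763834e+00,
        6.72334674e-03, -1.74332413e-04]), 'tcp_pos': array([ 0.17065337, -0.65260288,  0.24462435]), 'eef_rot': array([ 1.79906532e+02, -6.93512410e-03, -1.65351308e+02]), 'contact_force': array([ 0.60718574, -1.22662746,  0.1729723 ]), 'moment': array([ 0.041274  , -0.03168901, -0.00212454]), 'gripper_force': 0.0, 'gripper_width': 0.08770669640415482}
scene [[463.1856991216383, 0.0, 322.0526192228213], [0.0, 463.1856991216383, 197.44743201249895], [0.0, 0.0, 1.0]] [[0.5946826980469806, 0.8038991738603207, 0.009930101220905482], [0.44926255490964795, -0.32204730025677425, -0.8333358825547948], [-0.6667200652444916, 0.5000316536620625, -0.5526777541536875]] [-0.3699272190706053, -0.18392428344737324, 1.6299103494533267]
top [[438.04780201938974, 0.0, 321.4483131918633], [0.0, 438.04780201938974, 198.40066624562647], [0.0, 0.0, 1.0]] [[-0.021752064786588376, -0.9996128863872613, -0.017347191301431586], [-0.9932306845594522, 0.023586993675864906, -0.11373856416755332], [0.11410370251259162, 0.014755714074998467, -0.9933592572554277]] [0.05172557263047397, 0.5928278082628019, 1.202758176696544]
[[307.1709840858691, 0.0, 318.4827314219541], [0.0, 307.1709840858691, 196.8167831886054], [0.0, 0.0, 1.0]] [[0.0001540223099809866, -0.9683937723287158, -0.24942629771555352, 0.06599720467805946], [0.9999996461130882, 0.00035544812050946457, -0.0007625157914573468, -0.00016217463201928517], [0.000827073652478115, -0.24942609200240762, 0.9683934843737747, -0.13894889435712685], [0.0, 0.0, 0.0, 1.0]]
```

View pics/scene0.png

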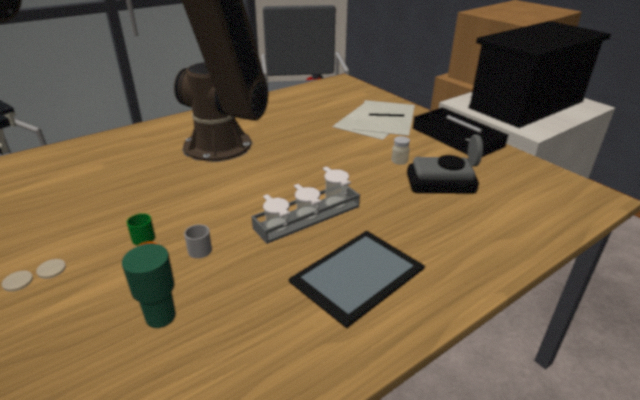

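View pics/top0.png

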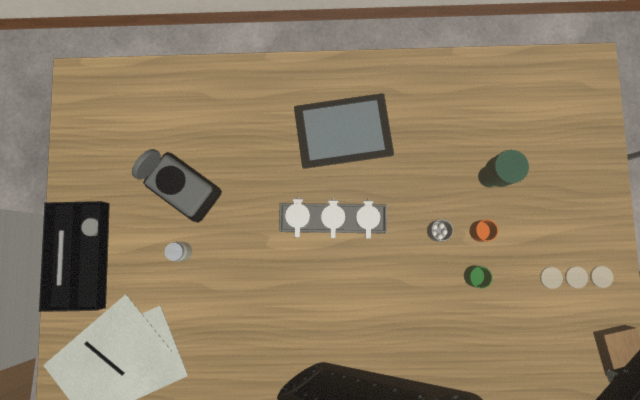

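The steel cup with white balls is at top (440,231). The look-alikes are orange (484,231) and green (477,277), with the tumbler at (510,167). The jar caps are at (297,215), (333,217) and (368,217), and the leftmost looks biggest, so it should be the tall one. Next, one close crop of both to check.

```bash
cat > h.py <<'E'
import numpy as np, cv2
from plant import r, viewer
def back(c,uv,z):
    K,R,t=c["camera_matrix"],c["R"],c["t"]
    d=R.T@np.linalg.inv(K)@np.array([*uv,1.]); o=-R.T@t
    return o+d*(z-o[2])/d[2]
def proj(c,X):
    p=c["camera_matrix"]@(c["R"]@np.asarray(X,float)+c["t"]); return p[:2]/p[2]
E
python3 - <<'E'
from h import *
import cv2
t=viewer.capture("top"); s=viewer.capture("scene")
a=cv2.resize(t["img"][185:250,270:470],None,fx=4,fy=4,interpolation=cv2.INTER_CUBIC)
b=cv2.resize(s["img"][160:265,180:370],None,fx=3,fy=3,interpolation=cv2.INTER_CUBIC)
im=np.zeros((260+315,800,3),np.uint8); im[:260]=a; im[260:,:570]=b
cv2.imwrite("pics/crop.png",im[:,:,::-1])
for n,uv in (("L",(297,215)),("M",(333,217)),("R",(368,217))):
  for z in(.079,.104): 
    X=back(t,uv,z); print(n,z,X.round(3),"scene",proj(s,X).round(1))
X=back(t,(440,231),.06);print("cup",X,proj(s,X))
for uv in((279,203),(386,204),(386,234),(279,233)): print("rack",back(t,uv,.044).round(4))
E
```

```text
L 0.079 [0.545 0.105 0.079] scene [336.3 183.4]
L 0.104 [0.543 0.103 0.104] scene [335.6 175.5]
M 0.079 [0.537 0.007 0.079] scene [305.6 193.4]
M 0.104 [0.536 0.008 0.104] scene [305.2 185.1]
R 0.079 [ 0.535 -0.087  0.079] scene [274.8 204.8]
R 0.104 [ 0.533 -0.085  0.104] scene [274.7 196. ]
cup [ 0.49370086 -0.28365691  0.06      ] [197.06877296 230.04536896]
rack [0.5826 0.1573 0.044 ]
rack [ 0.5727 -0.1417  0.044 ]
rack [ 0.4893 -0.1385  0.044 ]
rack [0.4987 0.1582 0.044 ]
```

View pics/crop.png

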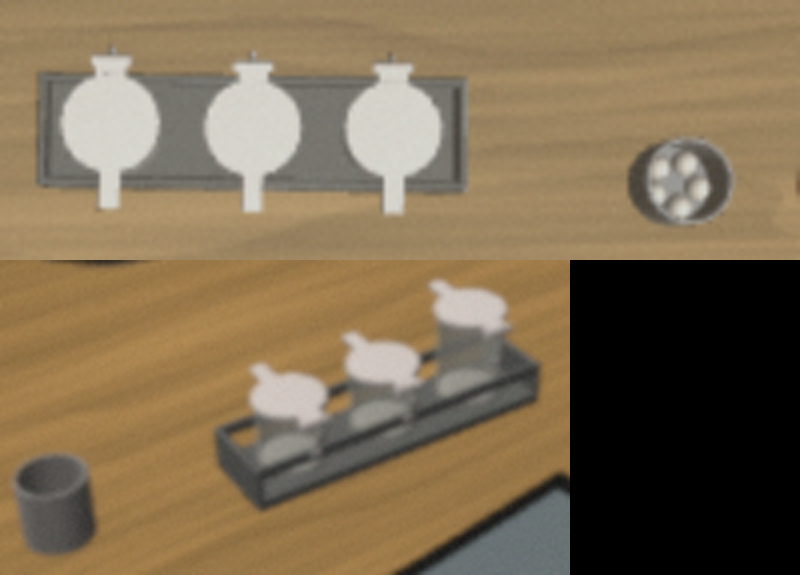

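Crop: the left jar's cap (top px about 297,216) projects to scene z=0.104 m (measured 336.7,176), so it is the tall one. The steel cup holds five balls at top px (440,230). Next I'll refine these by segmentation.

```bash
python3 - <<'E'
from h import *
t=viewer.capture("top"); I=t["img"].astype(int)
m=((I.min(2)>175)&(I.max(2)-I.min(2)<40)).astype(np.uint8); m[:, :270]=0; m[:,390:]=0; m[:190]=0;m[245:]=0
n,l,st,ce=cv2.connectedComponentsWithStats(m)
for i in range(1,n):
    if st[i,4]<100: continue
    k=(l==i).astype(np.uint8)
    o=cv2.morphologyEx(k,cv2.MORPH_OPEN,cv2.getStructuringElement(cv2.MORPH_ELLIPSE,(15,15)))
    ys,xs=np.nonzero(o); c=(xs.mean(),ys.mean())
    ty,tx=np.nonzero(k*(np.arange(400)[:,None]>c[1]+14)); 
    z=.104 if c[0]<310 else .079
    C=back(t,c,z);T=back(t,(tx.mean(),ty.mean()),z)
    E=back(t,(tx.mean(),ty.max()+.5),z)
    print(st[i],"cap",C.round(4),"tab",T.round(4),"end",E.round(4),"yaw",np.degrees(np.arctan2(*(C-T)[1::-1])).round(2),"n",o.sum())
g=cv2.GaussianBlur(t["img"][205:255,415:465],(0,0),.7)
# rim ellipse: non-wood (low saturation) pixels
h=cv2.cvtColor(t["img"],cv2.COLOR_RGB2HSV); w=np.zeros((400,640),np.uint8); w[210:255,420:462]=(h[210:255,420:462,1]<75)
ys,xs=np.nonzero(w); print("cup mask",xs.min(),xs.max(),ys.min(),ys.max(),w.sum())
for z,uv in((.06,(xs.mean(),ys.mean())),(.03,(xs.mean(),ys.mean()))): print(back(t,uv,z).round(4))
for uv in((484,231),(477,277)): print(back(t,uv,.06).round(3))
# circle fit predictions
for X in((.49,-.285),(.495,-.285)):
    P=np.array([proj(t,(X[0]+.03*np.cos(a),X[1]+.03*np.sin(a),z)) for z in(0,.06) for a in np.linspace(0,6.28,60)])
    print(X,P.min(0),P.max(0))
E
```

```text
[286 199  24  38 530] cap [0.5422 0.1028 0.104 ] tab [0.4957 0.1041 0.104 ] end [0.4862 0.1043 0.104 ] yaw -1.61 n 443
[322 201  23  37 504] cap [0.5386 0.0078 0.079 ] tab [0.4915 0.0099 0.079 ] end [0.4821 0.0101 0.079 ] yaw -2.48 n 426
[357 201  23  37 510] cap [ 0.5352 -0.0869  0.079 ] tab [ 0.4897 -0.0853  0.079 ] end [ 0.48  -0.085  0.079] yaw -2.05 n 419
cup mask 427 453 219 241 479
[ 0.4962 -0.2841  0.06  ]
[ 0.4973 -0.2916  0.03  ]
[ 0.491 -0.403  0.06 ]
[ 0.368 -0.376  0.06 ]
(0.49, -0.285) [424.75451622 221.35768835] [451.6209364 243.6432648]
(0.495, -0.285) [424.66964246 219.53218706] [451.51891192 241.88459329]
```

Call:
{"api": "arm_command", "payload": {"travel": [[0.06,0.07,0.01],[0.13,0.145,0.02],[0.2,0.22,0.03],[0.27,0.3,0.03],[0.34,0.38,0.03],[0.41,0.46,0.03],[0.48,0.54,0.03],[0.55,0.62,0.03],[0.61,0.69,0.03],[0.64,0.726,0.03],[0.64,0.726,0.03]], "delta_rot": [[0,0,-0.02],[0,0,-0.04],[0,0,-0.06],[0,0,-0.08],[0,0,-0.1],[0,0,-0.12],[0,0,-0.14],[0,0,-0.16],[0,0,-0.18],[0,0,-0.185],[0,0,-0.185]], "grip": 0.45}}

```text
time_s: 1.68
tcp_pos: [0.4917, -0.2887, 0.2604]
eef_rot: [180.0, -0.0, 178.1]
contact_force: [0.1, 0.2, 0.4]
gripper_width: 0.0394
gripper_force: 0.0
```

```bash
cat >> h.py <<'E'
from scipy.spatial.transform import Rotation as Ro
import json
def log():
    s=r.get_state()
    open("log.jsonl","a").write(json.dumps([list(s["joints"]),list(s["tcp_pos"]),list(s["eef_rot"])])+"\n")
    print(round(s["time_s"],2),"q",s["joints"].round(1),"p",s["tcp_pos"].round(4),"rpy",s["eef_rot"].round(1),"F",s["contact_force"].round(1),"w",round(s["gripper_width"],4),round(s["gripper_force"],1)); return s
def wrist():
    s=r.get_state(); c=viewer.capture("wrist")
    T=np.eye(4);T[:3,:3]=Ro.from_euler("xyz",s["eef_rot"],degrees=True).as_matrix();T[:3,3]=s["tcp_pos"]
    M=np.linalg.inv(T@c["mount"]); c["R"]=M[:3,:3];c["t"]=M[:3,3]; return c
E
echo '[[-58.8372081,20.5909712,0.633747367,-0.0211797159,-70.1343611,-16.5068922],[0.17065337,-0.65260288,0.24462435],[179.906532,-0.0069,-165.351308]]'>log.jsonl
python3 - <<'E'
from h import *
log(); c=wrist(); cv2.imwrite("pics/w1.png",c["img"][:,:,::-1])
for X in((.496,-.289,.06),(.542,.103,.104),(.491,-.403,.06)): print(proj(c,X))
E
```

```text
1.68 q [-10.8  10.2 -11.5  -0.  -68.3 -81.1] p [ 0.4917 -0.2887  0.2604] rpy [180.   -0.  178.1] F [0.1 0.2 0.4] w 0.0394 0.0
[318.50275788 182.06790306]
[706.07087662 223.14350575]
[217.18188876 180.90094261]
```

View pics/w1.png

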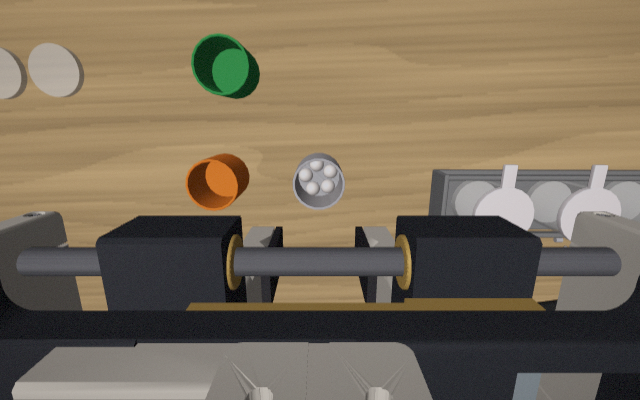

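The wrist view shows the cup rim at (318,183) against a predicted (318.5,182), so the cup at (0.496,-0.289) is confirmed. Now to the tab.

Call:
{"api": "arm_command", "payload": {"travel": [[0,0.06,0],[0,0.17,0],[0,0.28,0],[0,0.39,0],[0,0.5,0],[0,0.61,0],[0,0.71,0],[0.002,0.77,-0.03],[0.002,0.787,-0.1],[0.002,0.787,-0.17],[0.002,0.787,-0.22],[0.002,0.787,-0.22]], "delta_rot": [[0,0,0],[0,0,0],[0,0,0],[0,0,0],[0,0,0],[0,0,0],[0,0,0],[0,0,0],[0,0,0],[0,0,0],[0,0,0],[0,0,0]]}}

```text
time_s: 3.22
tcp_pos: [0.4907, 0.102, 0.1491]
eef_rot: [-179.9, -0.2, 177.9]
contact_force: [-0.3, -0.8, 0.1]
gripper_width: 0.0398
gripper_force: 0.0
```

```bash
python3 - <<'E'
from h import *
log(); c=wrist(); cv2.imwrite("pics/w2.png",c["img"][:,:,::-1])
for X in((.4952,.1046,.104),(.4852,.105,.104),(.5422,.1028,.104)): print(proj(c,X).round(1))
E
```

```text
3.23 q [  34.2    9.4  -28.4   -0.   -52.4 -126.3] p [0.4907 0.102  0.1491] rpy [-179.9   -0.2  177.9] F [-0.3 -0.8  0.1] w 0.0398 0.0
[323.1 231.9]
[323.2 216.9]
[322.7 297.4]
```

View pics/w2.png

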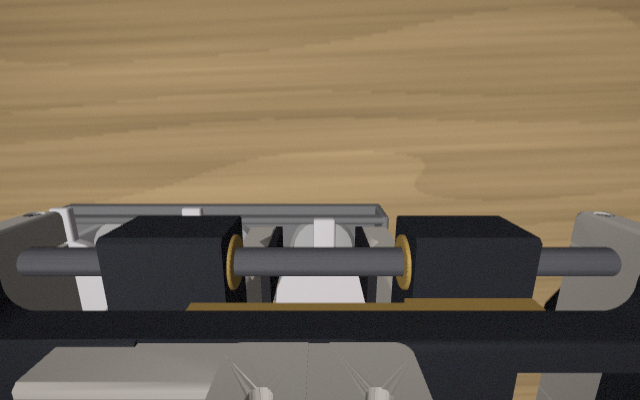

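The tab is at columns 314–335 with its end at row 219, which is 1–2 mm further in than predicted. It sits centred between the fingers.

Call:
{"api": "arm_command", "payload": {"travel": [[0.004,0.004,-0.02],[0.007,0.007,-0.05],[0.007,0.007,-0.077],[0.007,0.007,-0.077]], "delta_rot": [[0,0,0],[0,0,0],[0,0,0],[0,0,0]]}}

```text
time_s: 3.78
tcp_pos: [0.4944, 0.1065, 0.1106]
eef_rot: [-179.9, -0.1, 178.0]
contact_force: [-0.2, -0.4, -0.9]
gripper_width: 0.0394
gripper_force: 0.0
```

Call:
{"api": "arm_command", "payload": {"travel": [[0,0,0],[0,0,0],[0,0,0],[0,0,0],[0,0,0]], "delta_rot": [[0,0,0],[0,0,0],[0,0,0],[0,0,0],[0,0,0]], "grip": 0.05, "newtons": 40}}

```text
time_s: 4.4
tcp_pos: [0.4953, 0.1059, 0.1124]
eef_rot: [-179.9, 0.0, 178.0]
contact_force: [0.5, -6.2, 1.1]
gripper_width: 0.0135
gripper_force: 40.0
```

```bash
python3 - <<'E'
from h import *
s=log()
H=np.array([.5845,.097]); p=s["tcp_pos"][[0,2]]-H; 
# rigid pivot: held point = (x, .1005); TCP keeps constant offset above
held=np.array([s["tcp_pos"][0],.1005]); v=held-H; L=np.hypot(*v);print(L)
for th in np.arange(.15,1.81,.15):
    c,sn=np.cos(th),np.sin(th)
    w=np.array([c*v[0]+sn*v[1], -sn*v[0]+c*v[1]]); d=w-v
    print(round(th,2),(d/0.5).round(3))
E
```

```text
4.4 q [ 3.440e+01  1.240e+01 -3.050e+01  1.000e-01 -4.720e+01 -1.264e+02] p [0.4953 0.1059 0.1124] rpy [-179.9    0.   178. ] F [ 0.5 -6.2  1.1] w 0.0135 40.0
0.08928833803033713
0.15 [0.003 0.027]
0.3 [0.01  0.052]
0.45 [0.021 0.077]
0.6 [0.035 0.1  ]
0.75 [0.053 0.12 ]
0.9 [0.073 0.137]
1.05 [0.096 0.151]
1.2 [0.12  0.162]
1.35 [0.146 0.169]
1.5 [0.173 0.171]
1.65 [0.2  0.17]
1.8 [0.226 0.165]
```

Call:
{"api": "arm_command", "payload": {"travel": [[0.003,-0.002,0.027],[0.01,-0.002,0.052],[0.021,-0.002,0.077],[0.035,-0.003,0.1],[0.053,-0.004,0.12],[0.073,-0.004,0.137],[0.096,-0.005,0.151],[0.12,-0.006,0.162],[0.146,-0.007,0.169],[0.173,-0.008,0.171],[0.2,-0.009,0.17],[0.226,-0.01,0.165],[0.226,-0.01,0.165]], "delta_rot": [[0,0,0],[0,0,0],[0,0,0],[0,0,0],[0,0,0],[0,0,0],[0,0,0],[0,0,0],[0,0,0],[0,0,0],[0,0,0],[0,0,0],[0,0,0]]}}

```text
time_s: 6.02
tcp_pos: [0.6121, 0.1016, 0.1977]
eef_rot: [-180.0, 0.4, 178.0]
contact_force: [3.2, -5.6, 4.1]
gripper_width: 0.0134
gripper_force: 40.0
```

```bash
python3 - <<'E'
from h import *
s=log(); c=viewer.capture("scene"); cv2.imwrite("pics/s2.png",cv2.resize(c["img"][120:250,230:400],None,fx=4,fy=4)[:,:,::-1])
E
```

```text
6.03 q [  27.5   17.2  -10.8    0.2  -61.7 -119.6] p [0.6121 0.1016 0.1977] rpy [-180.     0.4  178. ] F [ 3.2 -5.6  4.1] w 0.0134 40.0
```

View pics/s2.png

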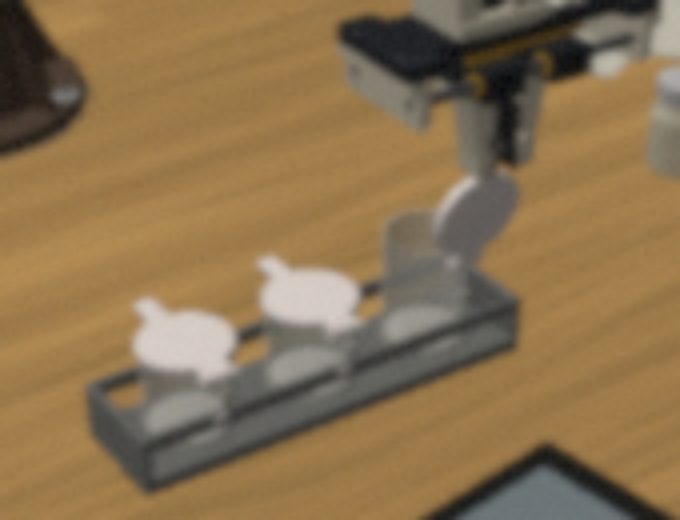

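The cap stands at about 1.8 rad. I'll release it and rise.

Call:
{"api": "arm_command", "payload": {"travel": [[0,0,0],[0,0,0],[-0.01,0,0.04],[-0.04,0,0.12],[-0.1,-0.1,0.2],[-0.14,-0.2,0.2],[-0.18,-0.3,0.2],[-0.22,-0.4,0.2],[-0.26,-0.5,0.15],[-0.3,-0.6,0.1],[-0.32,-0.66,0.1],[-0.32,-0.66,0.1]], "delta_rot": [[0,0,0],[0,0,0],[0,0,0],[0,0,0],[0,0,0],[0,0,0],[0,0,0],[0,0,0],[0,0,0],[0,0,0],[0,0,0],[0,0,0]], "grip": 1.0}}

```text
time_s: 7.58
tcp_pos: [0.4479, -0.2295, 0.2448]
eef_rot: [-180.0, 0.0, 177.9]
contact_force: [-0.6, 0.6, 0.8]
gripper_width: 0.0876
gripper_force: 0.0
```

```bash
python3 - <<'E'
from h import *
s=log()
from scipy.optimize import least_squares
D=[json.loads(l) for l in open("log.jsonl")]
Q=np.array([d[0] for d in D]);P=np.array([d[1] for d in D])
# lateral offset and planar geometry (tool down): wrist
def f(x):
    off,r0,z0,L1,a1,L2,a2=x; q=np.radians(Q); 
    R=r0+L1*np.sin(q[:,1]+a1)+L2*np.cos(q[:,1]-q[:,2]+a2); Z=z0+L1*np.cos(q[:,1]+a1)-L2*np.sin(q[:,1]-q[:,2]+a2)
    X=np.cos(q[:,0])*R+np.sin(q[:,0])*off; Y=np.sin(q[:,0])*R-np.cos(q[:,0])*off
    return (np.c_[X,Y,Z]-P).ravel()
for a in(0,):
    s=least_squares(f,[.19,.1,.0,.4,0,.4,0]); print(s.x.round(4),abs(s.fun).max())
E
```

```text
7.58 q [ -4.7   4.2 -20.6   0.  -65.1 -87.4] p [ 0.4479 -0.2295  0.2448] rpy [-180.     0.   177.9] F [-0.6  0.6  0.8] w 0.0876 0.0
[ 0.192   0.0012 -0.1616  0.604  -0.0024  0.464   0.0024] 0.0022277863449420288
```

```bash
cat >> h.py <<'E'
def ori(head,d):
    "tool heading azimuth, depression (deg); closing line horizontal"
    h,d=np.radians([head,d]); z=np.array([np.cos(d)*np.cos(h),np.cos(d)*np.sin(h),-np.sin(d)])
    y=np.array([np.sin(h),-np.cos(h),0]); return Ro.from_matrix(np.c_[np.cross(y,z),y,z])
def rv(a,b): return ((b*a.inv()).as_rotvec(degrees=True)/90).round(3)
def cur(): return Ro.from_euler("xyz",r.get_state()["eef_rot"],degrees=True)
E
python3 - <<'E'
from h import *
print(ori(200,90).as_matrix().round(2).tolist()); print(cur().as_matrix().round(2).tolist())
for d in(90,60,45,25): print(rv(cur(),ori(200,d)))
E
```

```text
[[-0.94, -0.34, -0.0], [-0.34, 0.94, -0.0], [0.0, 0.0, -1.0]]
[[-1.0, 0.04, 0.0], [0.04, 1.0, -0.0], [-0.0, -0.0, -1.0]]
[-0.     0.     0.246]
[-0.052  0.332  0.24 ]
[-0.078  0.497  0.233]
[-0.113  0.718  0.219]
```

Call:
{"api": "arm_command", "payload": {"travel": [[0.03,0,0.02],[0.07,-0.002,0.05],[0.11,-0.006,0.07],[0.15,-0.01,0.07],[0.19,-0.015,0.06],[0.23,-0.02,0.05],[0.27,-0.02,0.04],[0.31,-0.03,0.02],[0.344,-0.03,0.01],[0.344,-0.03,0.01]], "delta_rot": [[-0.01,0.06,0.025],[-0.022,0.14,0.05],[-0.034,0.22,0.08],[-0.047,0.3,0.1],[-0.06,0.38,0.125],[-0.072,0.46,0.15],[-0.085,0.54,0.17],[-0.097,0.62,0.19],[-0.11,0.7,0.214],[-0.113,0.718,0.219]]}}

```text
time_s: 8.82
tcp_pos: [0.6214, -0.2411, 0.2443]
eef_rot: [179.3, -65.5, -159.1]
contact_force: [0.4, 0.3, 0.3]
gripper_width: 0.0877
gripper_force: 0.0
```

```bash
cat > kin.py <<'E'
from h import *
from scipy.optimize import least_squares
def fk(q,x):
    off,zs,L1,L2,lt,e=x; a=np.radians(q)
    # base z, shoulder +y(pitch down), elbow -, roll about forearm, wrist, tool roll
    R=Ro.from_euler("z",a[0]); p=R.apply([0,-off,zs])
    U=R*Ro.from_euler("y",a[1]); p=p+U.apply([0,0,L1])
    F=U*Ro.from_euler("y",-a[2]); p=p+F.apply([L2,0,0])
    W=F*Ro.from_euler("x",SG*a[3])*Ro.from_euler("y",-a[4]); p=p+W.apply([lt,0,e])
    T=W*Ro.from_euler("x",-a[5])*Ro.from_matrix([[0,0,1],[0,-1,0],[1,0,0]]) 
    return p,T
SG=1
E
python3 - <<'E'
from kin import *
import kin
log()
D=[json.loads(l) for l in open("log.jsonl")]
for sg in(1,-1):
    kin.SG=sg
    f=lambda x:np.concatenate([fk(d[0],x)[0]-d[1] for d in D])
    s=least_squares(f,[.19,.2,.6,.46,.36,0]); print(sg,s.x.round(4),abs(s.fun).max())
    for d in D[::3]+D[-1:]:
        T=Ro.from_euler("xyz",d[2],degrees=True); print((T.inv()*fk(d[0],s.x)[1]).as_rotvec(degrees=True).round(1))
E
```

```text
8.82 q [   3.3   53.3   24.9   18.7 -124.8  -71.6] p [ 0.6214 -0.2411  0.2443] rpy [ 179.3  -65.5 -159.1] F [0.4 0.3 0.3] w 0.0877 0.0
1 [ 0.2086  0.3183  0.3436  0.5944  0.1622 -0.0647] 0.0995698789807003
[ -0.   0. -90.]
[ -0.2  -0.  -89.9]
[ -16.1  -32.1 -108.8]
[ -16.1  -32.1 -108.8]
-1 [ 0.1911  0.2221  0.621   0.5177  0.374  -0.0516] 0.009612354547717583
[ -0.   0. -90.]
[ -0.  -0. -90.]
[ -0.  -0. -90.]
[ -0.  -0. -90.]
```

```bash
cat > kin.py <<'E'
from h import *
from scipy.optimize import least_squares
LO=np.array([-176.03,-82.01,-58.28,-173.87,-174.79,-173.66]);HI=np.array([176.03,121.73,71.71,95.51,-.11,173.66])
def fk(q,x):
    off,zs,L1,L2,lt,e,wy,ez,r0=x; a=np.radians(q)
    R=Ro.from_euler("z",a[0]); p=R.apply([r0,-off,zs])
    U=R*Ro.from_euler("y",a[1]); p=p+U.apply([0,0,L1])
    F=U*Ro.from_euler("y",-a[2]); p=p+F.apply([L2,0,ez])
    W=F*Ro.from_euler("x",-a[3])*Ro.from_euler("y",-a[4]); p=p+W.apply([lt,wy,e])
    return p,W*Ro.from_euler("x",-a[5])*Ro.from_matrix([[0,0,1],[0,-1,0],[1,0,0]])*Ro.from_euler("z",90,degrees=True)
def fit():
    D=[json.loads(l) for l in open("log.jsonl")]
    x0=np.array([.19,.2,.6,.46,.36,0,0,0,0])
    f=lambda x:np.concatenate([fk(d[0],x)[0]-d[1] for d in D]+[1e-3*(x-x0)])
    s=least_squares(f,x0); return s.x,abs(s.fun[:-9]).max()
def ik(p,T,q0,x):
    f=lambda q:np.concatenate([(fk(q,x)[0]-p)*10,(T.inv()*fk(q,x)[1]).as_rotvec()])
    s=least_squares(f,np.clip(q0,LO+.1,HI-.1),bounds=(LO,HI),x_scale=30); return s.x,np.abs(s.fun).max()
E
python3 - <<'E'
from kin import *
x,e=fit(); print(x.round(4),e)
q=r.get_state()["joints"]
def run(seq,q):
    for h,d,p in seq:
        T=ori(h,d); q,err=ik(np.array(p),T,q,x); print(h,d,p,q.round(0),round(err,3))
    return q
c=(.496,-.289,.037)
q=run([(200,25,(.58,-.258,.08)),(200,25,c),(200,25,(.496,-.289,.2)),(170,25,(.49,-.1,.22)),(135,25,(.49,.02,.22))],q)
for hd in(135,150,110,90):
  print("--");q2=q
  u=np.array([np.cos(np.radians(hd)),np.sin(np.radians(hd))])
  for d in(25,50,70,90,110,130,140):
    # lip-based: keep TCP near jar
    xy=np.array([.5422,.103])-.012*u
    q2=run([(hd,d,(*xy.round(3),.16))],q2)
E
```

```text
[ 0.0124  0.199   0.6016  0.4636  0.3593 -0.0039 -0.1794  0.      0.0039] 5.4013600643249005e-05
200 25 (0.58, -0.258, 0.08) [   2.   58.   13.   17. -109.  -77.] 0.0
200 25 (0.496, -0.289, 0.037) [  0.  55.  -1.  18. -97. -79.] 0.0
200 25 (0.496, -0.289, 0.2) [   0.   45.    1.   19. -109.  -75.] 0.0
170 25 (0.49, -0.1, 0.22) [   2.   44.   15.  -13. -124. -103.] 0.0
135 25 (0.49, 0.02, 0.22) [  -5.   38.   12.  -41. -116. -130.] 0.0
--
135 25 (np.float64(0.551), np.float64(0.095), 0.16) [   0.   44.   18.  -44. -112. -134.] 0.0
135 50 (np.float64(0.551), np.float64(0.095), 0.16) [   8.   32.    7.  -31.  -92. -136.] 0.0
135 70 (np.float64(0.551), np.float64(0.095), 0.16) [  17.   22.   -5.  -18.  -73. -145.] 0.0
135 90 (np.float64(0.551), np.float64(0.095), 0.16) [  30.   14.  -21.    0.  -55. -165.] 0.0
135 110 (np.float64(0.551), np.float64(0.095), 0.16) [  36.   11.  -31.   13.  -47. -174.] 0.177
135 130 (np.float64(0.551), np.float64(0.095), 0.16) [  38.   10.  -35.   20.  -44. -174.] 0.443
135 140 (np.float64(0.551), np.float64(0.095), 0.16) [  39.    9.  -37.   24.  -43. -174
[... 1317 characters left out ...]
6.  -24.   12.  -59. -174.] 0.662
--
90 25 (np.float64(0.542), np.float64(0.091), 0.16) [ -14.   31.   -6.  -62.  -85. -141.] 0.0
90 50 (np.float64(0.542), np.float64(0.091), 0.16) [   0.   19.  -10.  -44.  -68. -160.] 0.0
90 70 (np.float64(0.542), np.float64(0.091), 0.16) [  12.   14.  -14.  -28.  -59. -174.] 0.083
90 90 (np.float64(0.542), np.float64(0.091), 0.16) [  17.   14.  -16.  -20.  -57. -174.] 0.301
90 110 (np.float64(0.542), np.float64(0.091), 0.16) [  22.   15.  -16.  -11.  -59. -174.] 0.505
90 130 (np.float64(0.542), np.float64(0.091), 0.16) [  28.   18.  -16.   -1.  -65. -174.] 0.656
90 140 (np.float64(0.542), np.float64(0.091), 0.16) [  32.   21.  -15.    5.  -69. -174.] 0.757
```

```bash
cat >> h.py <<'E'
def ori2(head,d): return ori(head,d)*Ro.from_euler("z",180,degrees=True)
E
python3 - <<'E'
from kin import *
x,e=fit()
q=r.get_state()["joints"].copy(); q[5]+=180
c=(.496,-.289,.037)
for h,d,p in [(200,25,(.58,-.258,.08)),(200,25,c),(200,25,(.496,-.289,.2)),(170,25,(.49,-.1,.22)),(135,25,(.49,.02,.22))]:
    q,err=ik(np.array(p),ori2(h,d),q,x); print(h,d,p,q.round(0),round(err,3))
for hd in(135,110,90):
  print("--",hd);q2=q
  u=np.array([np.cos(np.radians(hd)),np.sin(np.radians(hd))])
  for d in(25,50,70,90,110,130,140):
    p=(*(np.array([.5422,.103])-.012*u),.16); q2,err=ik(np.array(p),ori2(hd,d),q2,x); print(d,q2.round(0),round(err,3))
E
```

```text
200 25 (0.58, -0.258, 0.08) [   2.   58.   13.   17. -109.  103.] 0.0
200 25 (0.496, -0.289, 0.037) [  0.  55.  -1.  18. -97. 101.] 0.0
200 25 (0.496, -0.289, 0.2) [   0.   45.    1.   19. -109.  105.] 0.0
170 25 (0.49, -0.1, 0.22) [   2.   44.   15.  -13. -124.   77.] 0.0
135 25 (0.49, 0.02, 0.22) [  -5.   38.   12.  -41. -116.   50.] 0.0
-- 135
25 [   0.   44.   18.  -44. -112.   47.] 0.0
50 [  8.  32.   7. -31. -92.  44.] 0.0
70 [ 17.  22.  -5. -18. -73.  35.] 0.0
90 [ 30.  14. -21.  -0. -55.  15.] 0.0
110 [ 41.  10. -40.  30. -43. -19.] 0.0
130 [ 45.  11. -54.  64. -46. -55.] 0.0
140 [ 47.  15. -58.  74. -53. -68.] 0.003
-- 110
25 [ -8.  37.   5. -54. -98.  41.] 0.0
50 [  2.  25.  -2. -39. -80.  30.] 0.0
70 [ 15.  18. -10. -22. -66.  14.] 0.0
90 [ 30.  13. -21.  -0. -55. -10.] 0.0
110 [ 41.  14. -33.  23. -54. -37.] 0.0
130 [ 49.  19. -39.  40. -61. -58.] 0.0
140 [ 52.  23. -41.  45. -66. -66.] 0.0
-- 90
25 [-14.  31.  -6. -62. -85.  39.] 0.0
50 [  0.  19. -10. -44. -68.  20.] 0.0
70 [ 16.  14. -15. -23. -58.  -4.] 0.0
90 [ 30.  13. -22.  -0. -55. -30.] 0.0
110 [ 40.  17. -26.  17. -61. -50.] 0.0
130 [ 47.  25. -27.  28. -72. -63.] 0.0
140 [ 49.  30. -27.  31. -78. -68.] 0.0
```

Call:
{"api": "arm_command", "payload": {"travel": [[0,0,0],[0,0,0],[0,0,0],[0,0,0],[0,0,0],[0,0,0],[0,0,0],[0,0,0],[0,0,0],[0,0,0]], "delta_rot": [[0.085,0.031,0.042],[0.17,0.062,0.085],[0.256,0.093,0.127],[0.34,0.124,0.169],[0.426,0.155,0.21],[0.51,0.186,0.254],[0.596,0.217,0.296],[0.682,0.248,0.338],[0.767,0.279,0.38],[0.852,0.31,0.423]]}}

```text
time_s: 10.07
tcp_pos: [0.6205, -0.2425, 0.2511]
eef_rot: [115.3, 0.3, -69.7]
contact_force: [0.4, -0.3, -0.3]
gripper_width: 0.0878
gripper_force: 0.0
```

```bash
python3 - <<'E'
from h import *
s=log(); print(rv(cur(),ori2(200,25)))
print("pre",((np.array([.58,-.258,.076])-s["tcp_pos"])/.5).round(3),"grasp",((np.array([.496,-.289,.037])-s["tcp_pos"])/.5).round(3))
E
```

```text
10.07 q [   3.2   52.5   24.9   18.7 -124.6   18.7] p [ 0.6205 -0.2425  0.2511] rpy [115.3   0.3 -69.7] F [ 0.4 -0.3 -0.3] w 0.0878 0.0
[0.846 0.312 0.422]
pre [-0.081 -0.031 -0.35 ] grasp [-0.249 -0.093 -0.428]
```

Call:
{"api": "arm_command", "payload": {"travel": [[0,0,0],[0,0,0],[0,0,0],[0,0,0],[0,0,0],[0,0,0],[-0.01,-0.004,-0.05],[-0.03,-0.01,-0.13],[-0.05,-0.02,-0.2],[-0.07,-0.027,-0.27],[-0.081,-0.031,-0.33],[-0.081,-0.031,-0.35],[-0.081,-0.031,-0.35]], "delta_rot": [[0.085,0.031,0.042],[0.17,0.062,0.085],[0.254,0.093,0.127],[0.338,0.125,0.169],[0.423,0.156,0.211],[0.508,0.187,0.253],[0.592,0.218,0.295],[0.677,0.25,0.338],[0.761,0.281,0.38],[0.846,0.312,0.422],[0.846,0.312,0.422],[0.846,0.312,0.422],[0.846,0.312,0.422]]}}

```text
time_s: 11.7
tcp_pos: [0.5804, -0.2582, 0.0753]
eef_rot: [179.1, 65.0, 19.4]
contact_force: [0.1, 0.1, 1.4]
gripper_width: 0.0875
gripper_force: 0.0
```

```bash
python3 - <<'E'
from h import *
s=log(); print(rv(cur(),ori2(200,25)))
print("grasp",((np.array([.496,-.289,.037])-s["tcp_pos"])/.5).round(3))
c=viewer.capture("top"); s2=viewer.capture("scene")
im=np.zeros((600,800,3),np.uint8)
im[:300]=cv2.resize(c["img"][160:280,260:580],(800,300)); im[300:]=cv2.resize(s2["img"][130:310,120:360],(400,300)).repeat(1,0)[:, :400].repeat(2,1)[:, :800] if 0 else cv2.resize(s2["img"][150:330,100:580],(800,300))
cv2.imwrite("pics/pre.png",im[:,:,::-1])
E
```

```text
11.7 q [   2.5   58.2   13.1   17.  -108.1  102.8] p [ 0.5804 -0.2582  0.0753] rpy [179.1  65.   19.4] F [0.1 0.1 1.4] w 0.0875 0.0
[ 0.004  0.001 -0.002]
grasp [-0.169 -0.062 -0.077]
```

View pics/pre.png

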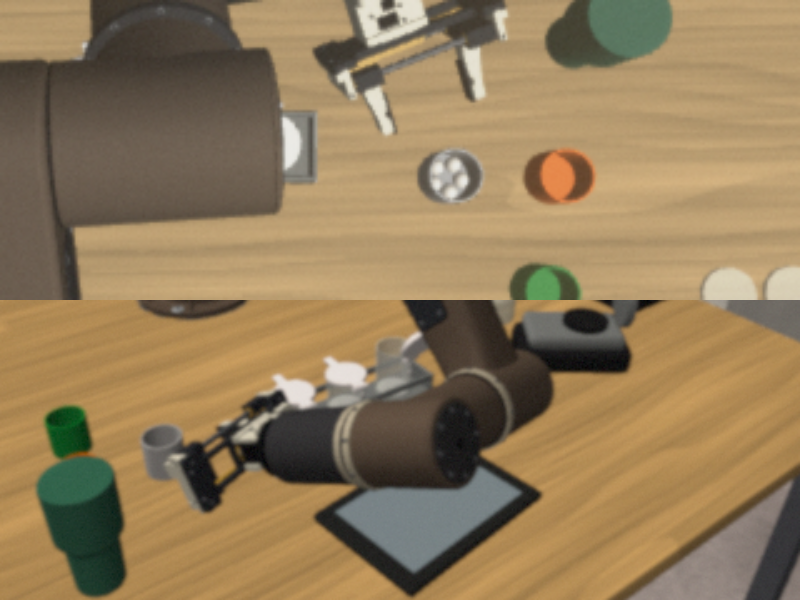

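The fingers straddle the line to the steel cup, at (450,175) in the upper crop. The orange cup at (560,175) is clear. Advancing to the grasp.

Call:
{"api": "arm_command", "payload": {"travel": [[-0.03,-0.011,-0.014],[-0.07,-0.026,-0.032],[-0.11,-0.04,-0.05],[-0.14,-0.051,-0.064],[-0.16,-0.059,-0.073],[-0.169,-0.062,-0.077],[-0.169,-0.062,-0.077]], "delta_rot": [[0,0,0],[0,0,0],[0,0,0],[0,0,0],[0,0,0],[0,0,0],[0,0,0]]}}

```text
time_s: 12.68
tcp_pos: [0.4956, -0.2896, 0.0364]
eef_rot: [179.2, 65.1, 19.5]
contact_force: [0.3, -0.1, 0.7]
gripper_width: 0.0876
gripper_force: 0.0
```

Call:
{"api": "arm_command", "payload": {"travel": [[0,0,0],[0,0,0],[0,0,0],[0,0,0],[0,0,0]], "delta_rot": [[0,0,0],[0,0,0],[0,0,0],[0,0,0],[0,0,0]], "grip": 0.4, "newtons": 30}}

```text
time_s: 13.3
tcp_pos: [0.4954, -0.2895, 0.0361]
eef_rot: [179.3, 65.1, 19.5]
contact_force: [0.4, 0.3, -0.1]
gripper_width: 0.0588
gripper_force: 30.0
```

```bash
cat > plan.py <<'E'
from kin import *
x,_=fit(); J=np.array([.5422,.1028])
def hand():
    g=[]
    for xx in np.linspace(-.039,.039,5):
        for y in np.linspace(-.097,.097,21):
            for z in np.linspace(-.2,-.047,7): g.append((xx,y,z))
    for y in(-.051,-.04,-.03,.03,.04,.051):
        for xx in(-.011,0,.011):
            for z in np.linspace(-.047,.019,6): g.append((xx,y,z))
    for z in(-.16,-.12): g+= [(.08,0,z),(.08,.02,z),(.08,-.02,z)]
    return np.array(g)
G=hand()
def capts(th=2.0):
    ex=np.array([.9994,-.035,0]);ey=np.array([.035,.9994,0]);ez=np.array([0,0,1.])
    H=np.array([*J,.097])+.042*ex; rad=-np.cos(th)*ex+np.sin(th)*ez; nrm=np.sin(th)*ex*1+np.cos(th)*ez
    P=[]
    for rr in np.linspace(.005,.099,20):
        w=.007 if rr>.075 else np.sqrt(max(.033**2-(rr-.042)**2,.00005))
        for y in np.linspace(-w,w,7):
            for t in(0,.007): P.append(H+rr*rad+y*ey+t*nrm)
    for a in np.linspace(0,6.28,40): P.append(np.array([*J,.097])+.031*(np.cos(a)*ex+np.sin(a)*ey))
    return np.array(P)
C=capts()
def clear(p,T):
    W=T.apply(G)+p; return np.sqrt(((W[:,None]-C[None])**2).sum(2)).min(), W[:,2].min()
E
python3 - <<'E'
from plan import *
s=log(); h0=.037  # grip height on cup
q0=s["joints"]
for hd in(110,125,135):
  q=np.array([-5,38,12,-41,-116,50.])
  u=np.array([np.cos(np.radians(hd)),np.sin(np.radians(hd))])
  for tau in(0,40,70,85,95,105,115):
    d=25+tau; t=np.radians(tau)
    ax=np.r_[np.sin(t)*u,np.cos(t)]; w=np.r_[np.cos(t)*u,-np.sin(t)]
    lip=.023*ax+.03*w
    L=np.r_[J-.006*u,.125] ; p=L-lip
    if tau<=70: p[:2]-=u*.01
    q,e=ik(p,ori2(hd,d),q,x); print(hd,tau,p.round(3),q.round(0),round(e,3),np.round(clear(p,ori2(hd,d)),3))
E
```

```text
13.3 q [  0.4  55.3  -1.3  18.1 -96.8 100.5] p [ 0.4954 -0.2895  0.0361] rpy [179.3  65.1  19.5] F [ 0.4  0.3 -0.1] w 0.0588 30.0
110 0 [0.558 0.06  0.102] [-11.  43.   8. -52. -98.  44.] 0.0 [0.002 0.08 ]
110 40 [0.561 0.052 0.127] [  8.  23.  -7. -26. -69.  24.] 0.0 [0.002 0.105]
110 70 [0.559 0.058 0.145] [ 29.  14. -25.   6. -51. -13.] 0.0 [0.003 0.125]
110 85 [0.553 0.073 0.153] [ 39.  14. -34.  24. -51. -36.] 0.0 [0.004 0.131]
110 95 [0.551 0.078 0.157] [ 44.  16. -38.  34. -55. -48.] 0.0 [0.003 0.135]
110 105 [0.549 0.084 0.16 ] [ 48.  19. -41.  41. -60. -58.] 0.0 [0.004 0.138]
110 115 [0.547 0.089 0.162] [ 51.  23. -42.  46. -66. -66.] 0.0 [0.006 0.141]
125 0 [0.569 0.065 0.102] [  -5.   47.   17.  -46. -107.   46.] 0.0 [0.001 0.08 ]
125 40 [0.573 0.059 0.127] [ 10.  26.  -2. -23. -74.  34.] 0.0 [0.002 0.105]
125 70 [0.57  0.064 0.145] [ 29.  15. -25.   6. -50.   2.] 0.0 [0.001 0.125]
125 85 [0.56  0.077 0.153] [ 39.  12. -38.  29. -45. -25.] 0.0 [0.003 0.131]
125 95 [0.557 0.081 0.157] [ 43.  12. -45.  43. -46. -42.] 0.0 [0.003 0.135]
125 105 [0.554 0.086 0.16 ] [ 46.  14. -50.  55. -51. -56.] 0.0 [0.003 0.138]
125 115 [0.55  0.091 0.162] [ 49.  18. -53.  62. -57. -67.] 0.0 [0.007 0.141]
135 0 [0.575 0.07  0.102] [  -1.   50.   22.  -43. -112.   49.] 0.0 [0.001 0.08 ]
135 40 [0.58  0.065 0.127] [ 12.  28.   1. -21. -78.  41.] 0.0 [0.001 0.105]
135 70 [0.576 0.069 0.145] [ 29.  15. -24.   6. -50.  12.] 0.0 [0.    0.125]
135 85 [0.564 0.081 0.153] [ 38.  11. -41.  31. -41. -18.] 0.0 [0.002 0.131]
135 95 [0.561 0.084 0.157] [ 41.  10. -50.  51. -40. -38.] 0.0 [0.003 0.135]
135 105 [0.557 0.088 0.16 ] [ 42.  11. -56.  67. -44. -55.] 0.0 [0.002 0.138]
135 115 [0.552 0.093 0.162] [ 45.  14. -58.  74. -52. -67.] 0.019 [0.009 0.141]
```

```bash
python3 - <<'E'
from plan import *
res=[]
for hd in range(30,181,10):
  u=np.array([np.cos(np.radians(hd)),np.sin(np.radians(hd))])
  for zl in(.125,.14,.155,.17):
    o=[]
    for tau in(70,80,90,100,110):
      t=np.radians(tau); ax=np.r_[np.sin(t)*u,np.cos(t)]; w=np.r_[np.cos(t)*u,-np.sin(t)]
      p=np.r_[J-.006*u-[.006,0],zl]-.024*ax-.03*w
      o.append(round(clear(p,ori2(hd,25+tau))[0]*1000))
    print(hd,zl,o,end=" | ")
  print()
E
```

```text
30 0.125 [31, 35, 36, 25, 11] | 30 0.14 [45, 49, 47, 33, 18] | 30 0.155 [60, 63, 53, 42, 31] | 30 0.17 [74, 72, 61, 50, 39] | 
40 0.125 [31, 34, 29, 16, 4] | 40 0.14 [45, 49, 38, 27, 13] | 40 0.155 [59, 55, 44, 33, 22] | 40 0.17 [68, 64, 54, 43, 32] | 
50 0.125 [30, 32, 22, 9, 3] | 50 0.14 [44, 37, 26, 16, 7] | 50 0.155 [53, 45, 34, 24, 13] | 50 0.17 [59, 56, 46, 36, 26] | 
60 0.125 [30, 20, 9, 2, 2] | 60 0.14 [36, 25, 15, 5, 2] | 60 0.155 [43, 36, 27, 18, 10] | 60 0.17 [50, 49, 41, 33, 25] | 
70 0.125 [17, 6, 3, 2, 2] | 70 0.14 [24, 15, 9, 5, 7] | 70 0.155 [34, 29, 24, 18, 14] | 70 0.17 [41, 43, 39, 33, 27] | 
80 0.125 [3, 2, 3, 1, 8] | 80 0.14 [17, 14, 11, 14, 13] | 80 0.155 [26, 28, 25, 23, 25] | 80 0.17 [34, 36, 38, 36, 34] | 
90 0.125 [3, 4, 5, 10, 13] | 90 0.14 [15, 17, 18, 20, 21] | 90 0.155 [21, 22, 24, 26, 27] | 90 0.17 [27, 30, 32, 34, 36] | 
100 0.125 [3, 7, 9, 11, 12] | 100 0.14 [10, 12, 15, 17, 18] | 100 0.155 [15, 18, 21, 22, 24] | 100 0.17 [23, 25, 28, 30, 31] | 
110 0.125 [3, 5, 5, 8, 11] | 110 0.14 [4, 6, 10, 14, 17] | 110 0.155 [9, 13, 17, 21, 23] | 110 0.17 [18, 22
[... 188 characters left out ...]
0, 16] | 130 0.155 [5, 7, 11, 17, 22] | 130 0.17 [9, 13, 18, 23, 28] | 
140 0.125 [3, 2, 1, 6, 12] | 140 0.14 [3, 2, 6, 11, 18] | 140 0.155 [3, 8, 13, 19, 25] | 140 0.17 [10, 14, 19, 25, 31] | 
150 0.125 [2, 2, 2, 9, 15] | 150 0.14 [1, 4, 9, 15, 22] | 150 0.155 [7, 10, 17, 24, 32] | 150 0.17 [14, 21, 26, 32, 39] | 
160 0.125 [2, 2, 7, 13, 20] | 160 0.14 [4, 8, 14, 21, 29] | 160 0.155 [11, 17, 23, 30, 38] | 160 0.17 [20, 26, 32, 38, 45] | 
170 0.125 [5, 9, 14, 21, 28] | 170 0.14 [11, 15, 21, 27, 35] | 170 0.155 [18, 23, 28, 35, 43] | 170 0.17 [25, 30, 37, 44, 50] | 
180 0.125 [9, 13, 19, 25, 31] | 180 0.14 [15, 19, 24, 30, 38] | 180 0.155 [21, 25, 31, 38, 46] | 180 0.17 [28, 34, 40, 48, 55] |
```

Call:
{"api": "arm_command", "payload": {"travel": [[0,0,0.02],[0,0,0.07],[0,0,0.14],[0,0,0.22],[0.005,0.02,0.3],[0.01,0.06,0.36],[0.02,0.11,0.4],[0.03,0.17,0.408],[0.04,0.23,0.408],[0.05,0.29,0.408],[0.06,0.35,0.408],[0.065,0.41,0.408],[0.07,0.46,0.408],[0.08,0.5,0.408],[0.081,0.519,0.408],[0.081,0.519,0.408]], "delta_rot": [[0,0,0],[0,0,0],[0,0,0],[0,0,-0.03],[0,0,-0.1],[0,0,-0.2],[0,0,-0.3],[0,0,-0.4],[0,0,-0.5],[0,0,-0.6],[0,0,-0.7],[0,0,-0.79],[0,0,-0.88],[0,0,-0.95],[0,0,-1.0],[0,0,-1.0]]}}

```text
time_s: 15.3
tcp_pos: [0.5347, -0.0307, 0.2424]
eef_rot: [179.6, 65.0, -70.2]
contact_force: [-0.0, 0.0, -0.9]
gripper_width: 0.0591
gripper_force: 30.0
```

```bash
python3 - <<'E'
from plan import *
s=log(); q=s["joints"]; hd=90; u=np.array([0,1.])
c0=cur(); base=s["tcp_pos"]
for tau in(0,20,40,55,65,75):
  t=np.radians(tau); ax=np.r_[np.sin(t)*u,np.cos(t)]; w=np.r_[np.cos(t)*u,-np.sin(t)]
  p=np.r_[.536,.092,.138]-.0235*ax-.03*w
  k=max(0,(60-tau)/60); p+=np.array([0,-.05,.075])*k
  q,e=ik(p,ori2(hd,25+tau),q,x)
  print(tau,p.round(3),((p-base)/.5).round(3),rv(c0,ori2(hd,25+tau)),q.round(0),round(e,3),np.round(clear(p,ori2(hd,25+tau))[0],3))
E
```

```text
15.3 q [ -17.7   34.2   13.4  -50.3 -111.8   37.3] p [ 0.5347 -0.0307  0.2424] rpy [179.6  65.  -70.2] F [-0.   0.  -0.9] w 0.0591 30.0
0 [0.536 0.012 0.19 ] [ 0.003  0.085 -0.106] [ 0.001 -0.002 -0.224] [-21.  30.  -1. -58. -93.  37.] 0.0 0.055
20 [0.536 0.022 0.176] [ 0.003  0.106 -0.132] [-0.219 -0.041 -0.222] [-10.  21.  -6. -45. -78.  26.] 0.0 0.04
40 [0.536 0.037 0.164] [ 0.003  0.136 -0.156] [-0.439 -0.08  -0.214] [  6.  14. -13. -28. -63.   7.] 0.0 0.023
55 [0.536 0.051 0.155] [ 0.003  0.164 -0.174] [-0.604 -0.109 -0.206] [ 19.  12. -20. -11. -55. -13.] 0.0 0.014
65 [0.536 0.058 0.155] [ 0.003  0.177 -0.174] [-0.714 -0.129 -0.198] [ 27.  12. -24.  -0. -54. -27.] 0.0 0.013
75 [0.536 0.062 0.161] [ 0.003  0.184 -0.163] [-0.824 -0.148 -0.19 ] [ 33.  13. -26.  10. -56. -39.] 0.0 0.014
```

Call:
{"api": "arm_command", "payload": {"travel": [[0,0.02,0],[0.003,0.05,-0.02],[0.003,0.085,-0.06],[0.003,0.09,-0.1],[0.003,0.098,-0.12],[0.003,0.106,-0.132],[0.003,0.12,-0.144],[0.003,0.136,-0.156],[0.003,0.15,-0.165],[0.003,0.164,-0.17],[0.003,0.17,-0.172],[0.003,0.177,-0.17],[0.003,0.18,-0.168],[0.003,0.184,-0.163],[0.003,0.184,-0.163]], "delta_rot": [[0,0,-0.07],[0,0,-0.15],[0,-0.002,-0.224],[-0.06,-0.012,-0.224],[-0.14,-0.026,-0.223],[-0.219,-0.041,-0.222],[-0.33,-0.06,-0.218],[-0.439,-0.08,-0.214],[-0.52,-0.095,-0.21],[-0.604,-0.109,-0.206],[-0.66,-0.119,-0.202],[-0.714,-0.129,-0.198],[-0.77,-0.139,-0.194],[-0.824,-0.148,-0.19],[-0.824,-0.148,-0.19]]}}

```text
time_s: 17.18
tcp_pos: [0.5373, 0.0633, 0.159]
eef_rot: [179.9, -10.0, -89.9]
contact_force: [0.0, 0.4, -1.6]
gripper_width: 0.059
gripper_force: 30.0
```

```bash
python3 - <<'E'
from plan import *
s=log(); q=s["joints"]; hd=90; u=np.array([0,1.])
c0=cur(); base=s["tcp_pos"]; print(rv(c0,ori2(90,100)))
for tau in(75,85,92,97,105,115,125):
  t=np.radians(tau); ax=np.r_[np.sin(t)*u,np.cos(t)]; w=np.r_[np.cos(t)*u,-np.sin(t)]
  p=np.r_[.536,.092,.138]-.0235*ax-.03*w
  q,e=ik(p,ori2(hd,25+tau),q,x)
  print(tau,p.round(3),((p-base)/.5).round(3),rv(c0,ori2(hd,25+tau)),q.round(0),round(e,3),np.round(clear(p,ori2(hd,25+tau))[0],3))
c=viewer.capture("scene"); cv2.imwrite("pics/s3.png",cv2.resize(c["img"][90:250,230:430],None,fx=4,fy=4,interpolation=cv2.INTER_CUBIC)[:600,:,::-1])
E
```

```text
17.18 q [ 33.2  13.6 -26.2  10.1 -56.2 -39.1] p [0.5373 0.0633 0.159 ] rpy [179.9 -10.  -89.9] F [ 0.   0.4 -1.6] w 0.059 30.0
[ 0.    -0.001 -0.001]
75 [0.536 0.062 0.161] [-0.003 -0.003  0.004] [ 0.    -0.001 -0.001] [ 33.  13. -26.  10. -56. -39.] 0.0 0.014
85 [0.536 0.066 0.166] [-0.003  0.005  0.014] [-0.111 -0.001 -0.001] [ 38.  15. -28.  18. -61. -49.] 0.0 0.015
92 [0.536 0.07  0.169] [-0.003  0.013  0.02 ] [-0.189 -0.001 -0.001] [ 41.  18. -28.  22. -64. -55.] 0.0 0.015
97 [0.536 0.072 0.171] [-0.003  0.018  0.023] [-0.244 -0.001 -0.001] [ 43.  20. -29.  25. -67. -58.] 0.0 0.015
105 [0.536 0.077 0.173] [-0.003  0.028  0.028] [-0.333 -0.001 -0.001] [ 46.  23. -28.  28. -72. -63.] 0.0 0.018
115 [0.536 0.083 0.175] [-0.003  0.04   0.032] [-0.444 -0.001 -0.001] [ 49.  28. -28.  31. -78. -67.] 0.0 0.021
125 [0.536 0.09  0.176] [-0.003  0.053  0.034] [-0.555 -0.001 -0.001] [ 51.  33. -27.  34. -84. -71.] 0.0 0.022
```

View pics/s3.png

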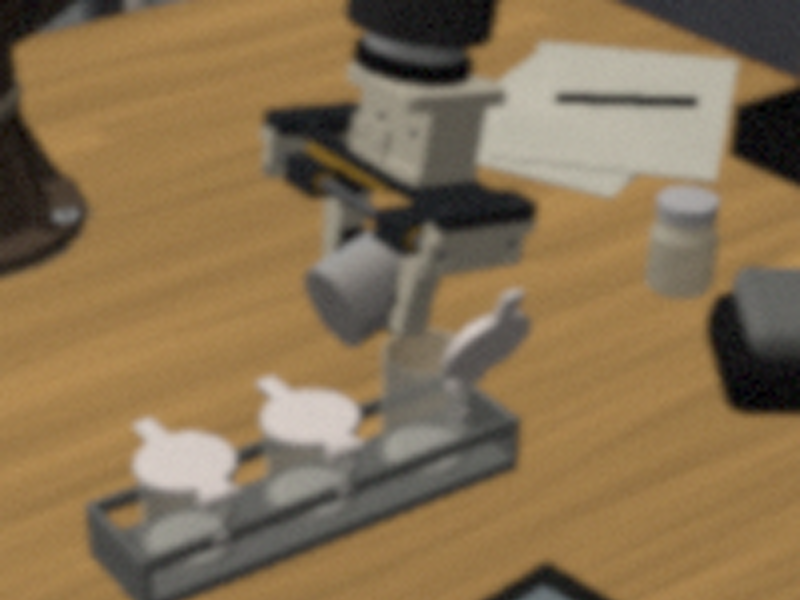

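The cup mouth is over the open jar (rim at about 420,345) and the cap is clear. Pouring slowly.

Call:
{"api": "arm_command", "payload": {"travel": [[-0.003,-0.001,0.008],[-0.003,0.002,0.011],[-0.003,0.005,0.014],[-0.003,0.007,0.015],[-0.003,0.009,0.017],[-0.003,0.011,0.018],[-0.003,0.013,0.02],[-0.003,0.014,0.021],[-0.003,0.015,0.021],[-0.003,0.016,0.022],[-0.003,0.018,0.023],[-0.003,0.018,0.023],[-0.003,0.018,0.023],[-0.003,0.021,0.025],[-0.003,0.024,0.026],[-0.003,0.028,0.028],[-0.003,0.028,0.028],[-0.003,0.028,0.028]], "delta_rot": [[-0.04,0,0],[-0.08,0,0],[-0.111,0,0],[-0.13,0,0],[-0.15,0,0],[-0.17,0,0],[-0.189,0,0],[-0.203,0,0],[-0.217,0,0],[-0.23,0,0],[-0.244,0,0],[-0.244,0,0],[-0.244,0,0],[-0.27,0,0],[-0.3,0,0],[-0.333,0,0],[-0.333,0,0],[-0.333,0,0]]}}

```text
time_s: 19.48
tcp_pos: [0.5357, 0.0762, 0.1723]
eef_rot: [-180.0, -39.9, -90.2]
contact_force: [-0.5, 0.8, -1.0]
gripper_width: 0.0588
gripper_force: 30.0
```

Call:
{"api": "arm_command", "payload": {"travel": [[0,0.004,0.001],[0,0.008,0.003],[0,0.012,0.004],[0,0.018,0.005],[0,0.025,0.006],[0,0.025,0.006],[0,0.025,0.006],[0,0.025,0.006]], "delta_rot": [[-0.04,0,0],[-0.08,0,0],[-0.11,0,0],[-0.16,0,0],[-0.222,0,0],[-0.222,0,0],[-0.222,0,0],[-0.222,0,0]]}}

```text
time_s: 20.48
tcp_pos: [0.5358, 0.0882, 0.1761]
eef_rot: [-179.7, -59.7, -90.4]
contact_force: [-0.3, 0.5, -0.7]
gripper_width: 0.0585
gripper_force: 30.0
```

```bash
python3 - <<'E'
from plan import *
s=log()
c=viewer.capture("scene"); cv2.imwrite("pics/s4.png",cv2.resize(c["img"][100:250,230:430],None,fx=4,fy=4,interpolation=cv2.INTER_CUBIC)[:,:,::-1])
E
```

```text
20.48 q [ 50.5  32.7 -27.3  33.5 -84.1 -71.5] p [0.5358 0.0882 0.1761] rpy [-179.7  -59.7  -90.4] F [-0.3  0.5 -0.7] w 0.0585 30.0
```

View pics/s4.png

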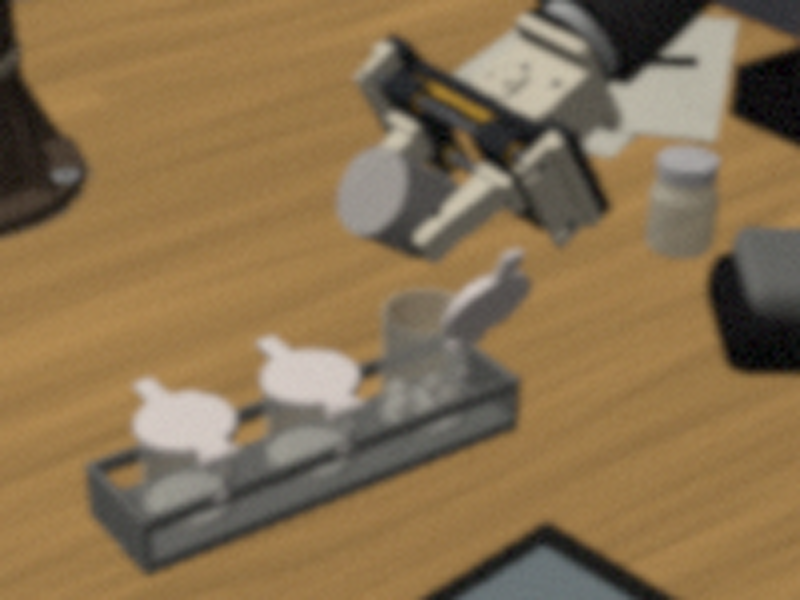

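The balls lie on the tall jar's floor (around 420,395), the cup looks empty and the short caps are shut. Now reversing the path to put the cup back.

Call:
{"api": "arm_command", "payload": {"travel": [[0,-0.012,0.01],[0,-0.03,0.01],[0,-0.045,0.01],[0,-0.055,0.01],[0,-0.07,0.02],[0,-0.08,0.03],[0,-0.09,0.04],[0,-0.1,0.05],[0,-0.12,0.06],[0,-0.14,0.07],[0,-0.15,0.08]], "delta_rot": [[0.08,0,0],[0.18,0,0],[0.28,0,0],[0.38,0,0],[0.48,0,0],[0.58,0,0],[0.68,0,0],[0.78,0,0],[0.88,0,0],[0.944,0,0],[0.944,0,0]]}}

```text
time_s: 21.9
tcp_pos: [0.5357, 0.011, 0.2159]
eef_rot: [179.9, 25.1, -90.4]
contact_force: [0.7, -0.3, -1.8]
gripper_width: 0.059
gripper_force: 30.0
```

```bash
python3 - <<'E'
from plan import *
s=log(); c0=cur()
print(rv(c0,ori2(90,25)),((np.array([.536,-.03,.24])-s["tcp_pos"])/.5).round(3))
print("then",rv(ori2(90,25),ori2(180,25)),rv(ori2(90,25),ori2(200,25)), ((np.array([.496,-.289,.038])-[.536,-.03,.24])/.5).round(3))
print(ori2(90,25).as_euler("xyz",degrees=True), (ori2(90,65)*c0.inv()).magnitude())
E
```

```text
21.9 q [  3.2  11.9  -9.  -26.9 -69.7   6. ] p [0.5357 0.011  0.2159] rpy [179.9  25.1 -90.4] F [ 0.7 -0.3 -1.8] w 0.059 30.0
[ 0.443 -0.003  0.004] [ 0.001 -0.082  0.048]
then [0. 0. 1.] [0.    0.    1.222] [-0.08  -0.518 -0.404]
[180.  65. -90.] 0.007266660256588327
```

Call:
{"api": "arm_command", "payload": {"travel": [[0,-0.01,0.01],[0,-0.03,0.02],[0,-0.05,0.035],[0,-0.07,0.045],[0.001,-0.082,0.048],[0.001,-0.082,0.048]], "delta_rot": [[0.08,0,0],[0.18,0,0],[0.28,0,0],[0.38,-0.002,0.002],[0.443,-0.003,0.004],[0.443,-0.003,0.004]]}}

```text
time_s: 22.65
tcp_pos: [0.5356, -0.0284, 0.2375]
eef_rot: [179.7, 64.9, -90.1]
contact_force: [0.7, 0.3, -1.0]
gripper_width: 0.0588
gripper_force: 30.0
```

Call:
{"api": "arm_command", "payload": {"travel": [[-0.004,-0.02,0],[-0.01,-0.06,0],[-0.02,-0.12,0],[-0.03,-0.18,0],[-0.04,-0.24,0],[-0.05,-0.3,0],[-0.06,-0.36,0],[-0.07,-0.42,0],[-0.075,-0.47,-0.01],[-0.08,-0.51,-0.02],[-0.08,-0.518,-0.03],[-0.08,-0.518,-0.03]], "delta_rot": [[0,0,0.06],[0,0,0.15],[0,0,0.25],[0,0,0.35],[0,0,0.45],[0,0,0.55],[0,0,0.65],[0,0,0.75],[0,0,0.85],[0,0,0.95],[0,0,1.0],[0,0,1.0]]}}

```text
time_s: 24.15
tcp_pos: [0.4975, -0.2843, 0.2256]
eef_rot: [-179.9, 64.8, 0.6]
contact_force: [-0.8, 0.5, -1.5]
gripper_width: 0.0592
gripper_force: 30.0
```

```bash
python3 - <<'E'
from plan import *
s=log(); c0=cur()
print(rv(c0,ori2(200,25)),((np.array([.496,-.289,.0367])-s["tcp_pos"])/.5).round(3))
E
```

```text
24.15 q [  -6.2   47.5   15.2    7.2 -122.2   96.8] p [ 0.4975 -0.2843  0.2256] rpy [-179.9   64.8    0.6] F [-0.8  0.5 -1.5] w 0.0592 30.0
[-0.001  0.002  0.216] [-0.003 -0.009 -0.378]
```

Call:
{"api": "arm_command", "payload": {"travel": [[0,0,-0.02],[-0.003,-0.005,-0.07],[-0.003,-0.009,-0.14],[-0.003,-0.009,-0.21],[-0.003,-0.009,-0.28],[-0.003,-0.009,-0.33],[-0.003,-0.009,-0.355],[-0.003,-0.009,-0.368],[-0.003,-0.009,-0.375],[-0.003,-0.009,-0.375]], "delta_rot": [[0,0,0.06],[0,0,0.14],[0,0,0.212],[0,0,0.212],[0,0,0.212],[0,0,0.212],[0,0,0.212],[0,0,0.212],[0,0,0.212],[0,0,0.212]]}}

```text
time_s: 25.4
tcp_pos: [0.495, -0.2911, 0.0375]
eef_rot: [-179.6, 64.9, 19.7]
contact_force: [-0.2, 0.2, -1.3]
gripper_width: 0.0588
gripper_force: 30.0
```

```bash
python3 - <<'E'
from plan import *
a=[]
for _ in range(6): 
    viewer.capture("wrist"); s=r.get_state(); a.append([*s["tcp_pos"],*s["contact_force"]])
print(np.mean(a,0).round(4)); log(); print(rv(cur(),ori2(199.7,25)))
E
```

```text
[ 0.495  -0.2911  0.0375 -0.0652 -0.0899 -0.9062]
25.7 q [-1.00e-01  5.53e+01 -6.00e-01  1.76e+01 -9.73e+01  1.01e+02] p [ 0.4949 -0.291   0.0374] rpy [-179.5   64.9   19.7] F [ 0.6 -0.8 -0.7] w 0.0588 30.0
[-0.002  0.     0.004]
```

Call:
{"api": "arm_command", "payload": {"travel": [[0,0,-0.0024],[0,0,-0.0024],[0,0,-0.0024]], "delta_rot": [[0,0,0],[0,0,0],[0,0,0]]}}

```text
time_s: 26.08
tcp_pos: [0.4948, -0.291, 0.0362]
eef_rot: [-179.5, 65.0, 19.7]
contact_force: [0.6, 0.4, 2.9]
gripper_width: 0.0588
gripper_force: 30.0
```

Call:
{"api": "arm_command", "payload": {"travel": [[0,0,0],[0,0,0],[0,0,0],[0,0,0],[0.01,0.004,0.005],[0.04,0.015,0.02],[0.09,0.033,0.045],[0.14,0.051,0.07],[0.18,0.065,0.11],[0.22,0.08,0.18],[0.24,0.09,0.27],[0.24,0.09,0.35],[0.24,0.09,0.37]], "delta_rot": [[0,0,0],[0,0,0],[0,0,0],[0,0,0],[0,0,0],[0,0,0],[0,0,0],[0,0,0],[0,0,0],[0,0,0],[0,0,0],[0,0,0],[0,0,0]], "grip": 1.0}}

```text
time_s: 27.7
tcp_pos: [0.6157, -0.2459, 0.2241]
eef_rot: [-179.8, 64.7, 19.5]
contact_force: [0.4, -1.1, -1.6]
gripper_width: 0.0875
gripper_force: 0.0
```

```bash
python3 - <<'E'
from plan import *
s=log(); c0=cur()
for h in(178,-2):
  t=ori(h,90) ; print(h,t.as_euler("xyz",degrees=True).round(1),rv(c0,t),(t*c0.inv()).magnitude()*57.3)
# cup check in top
t=viewer.capture("top"); h=cv2.cvtColor(t["img"],cv2.COLOR_RGB2HSV); w=(h[210:255,420:462,1]<75); ys,xs=np.nonzero(w); print("cup mask",xs.min()+420,xs.max()+420,ys.min()+210,ys.max()+210)
cv2.imwrite("pics/topB.png",t["img"][:,:,::-1])
E
```

```text
27.7 q [   2.7   53.4   23.6   17.8 -122.6  107.2] p [ 0.6157 -0.2459  0.2241] rpy [-179.8   64.7   19.5] F [ 0.4 -1.1 -1.6] w 0.0875 0.0
178 [-180.    0.  178.] [0.964 0.146 1.513] 161.9720789209623
-2 [180.   0.  -2.] [ 0.108 -0.715 -0.212] 67.77705375689418
cup mask 427 453 219 241
```

Call:
{"api": "arm_command", "payload": {"travel": [[0.002,0.03,0.04],[0.004,0.08,0.07],[0.006,0.14,0.09],[0.008,0.2,0.1],[0.01,0.27,0.1],[0.012,0.34,0.1],[0.014,0.41,0.1],[0.016,0.48,0.1],[0.018,0.55,0.1],[0.018,0.62,0.1],[0.018,0.67,0.092],[0.018,0.692,0.092],[0.018,0.692,0.092]], "delta_rot": [[0.01,-0.07,-0.02],[0.02,-0.15,-0.045],[0.035,-0.23,-0.07],[0.047,-0.31,-0.092],[0.06,-0.39,-0.115],[0.07,-0.47,-0.14],[0.083,-0.55,-0.163],[0.095,-0.63,-0.187],[0.105,-0.7,-0.208],[0.108,-0.715,-0.212],[0.108,-0.715,-0.212],[0.108,-0.715,-0.212],[0.108,-0.715,-0.212]], "grip": 0.5}}

```text
time_s: 29.38
tcp_pos: [0.6237, 0.1003, 0.2662]
eef_rot: [-179.9, 0.3, -1.9]
contact_force: [-0.1, -1.0, 0.4]
gripper_width: 0.0442
gripper_force: 0.0
```

```bash
python3 - <<'E'
from plan import *
s=log(); print(rv(cur(),ori(-2,90)))
c=viewer.capture("scene"); ex=np.array([.9994,-.035,0]); H=np.array([.5422,.1028,.097])+.042*ex
for th in(1.8,1.9,2,2.1,2.2):
    rad=-np.cos(th)*ex+np.array([0,0,np.sin(th)]); nrm=np.sin(th)*ex+np.array([0,0,np.cos(th)])
    P=H+.099*rad+.0035*nrm; print(th,proj(c,P).round(1),"tabpt",(H+.089*rad+.0035*nrm).round(4))
w=wrist(); a=cv2.resize(w["img"],(480,300)); b=cv2.resize(c["img"][100:250,240:400],(320,300),interpolation=cv2.INTER_CUBIC)
cv2.imwrite("pics/pc.png",np.hstack([a,b])[:,:,::-1])
for th in(1.9,2.1):
    rad=-np.cos(th)*ex+np.array([0,0,np.sin(th)]);print("wrist tip",proj(w,H+.099*rad)*.75)
E
```

```text
29.38 q [ 26.7  16.   -3.1  -0.2 -71.2  61.5] p [0.6237 0.1003 0.2662] rpy [-179.9    0.3   -1.9] F [-0.1 -1.   0.4] w 0.0442 0.0
[-0.001 -0.003 -0.001]
1.8 [352.  156.7] tabpt [0.6078 0.1005 0.1829]
1.9 [354.3 159.3] tabpt [0.6162 0.1002 0.1801]
2 [356.4 162.1] tabpt [0.6244 0.0999 0.1765]
2.1 [358.4 165.2] tabpt [0.6321 0.0997 0.1721]
2.2 [360.3 168.6] tabpt [0.6393 0.0994 0.1669]
wrist tip [238.59532026 166.90363718]
wrist tip [238.63373887 147.10292543]
```

View pics/pc.png

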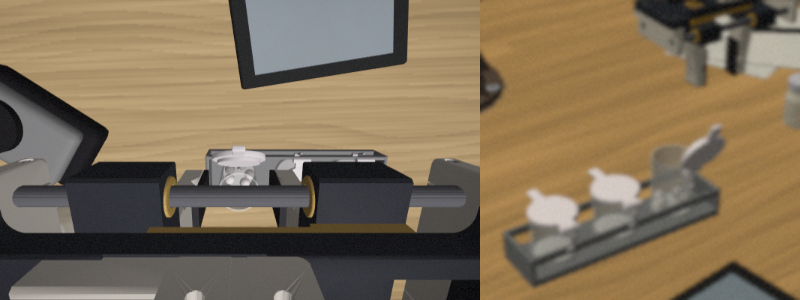

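The tab tip is at wrist (238,148) and scene (358.5,163.5), so the cap rests near 2.08 rad. The balls are visible inside the jar. Grasping the tab.

Call:
{"api": "arm_command", "payload": {"travel": [[0.007,0,-0.04],[0.014,-0.001,-0.09],[0.014,-0.001,-0.14],[0.014,-0.001,-0.166],[0.014,-0.001,-0.166]], "delta_rot": [[0,0,0],[0,0,0],[0,0,0],[0,0,0],[0,0,0]]}}

```text
time_s: 30.1
tcp_pos: [0.6305, 0.0987, 0.1831]
eef_rot: [-180.0, 0.3, -2.0]
contact_force: [0.4, -0.1, 0.5]
gripper_width: 0.0439
gripper_force: 0.0
```

Call:
{"api": "arm_command", "payload": {"travel": [[0,0,0],[0,0,0],[0,0,0],[0,0,0],[0,0,0]], "delta_rot": [[0,0,0],[0,0,0],[0,0,0],[0,0,0],[0,0,0]], "grip": 0.05, "newtons": 40}}

```text
time_s: 30.72
tcp_pos: [0.6312, 0.1, 0.1843]
eef_rot: [-179.9, 0.2, -1.9]
contact_force: [-0.2, 2.7, 2.0]
gripper_width: 0.0131
gripper_force: 40.0
```

```bash
python3 - <<'E'
from plan import *
s=log()
H=np.array([.5842,.097]); R=np.hypot(.0892,.0035) ; f=np.arctan2(.0035,.089)
pt=lambda th: H+np.array([-np.cos(th)*.089+np.sin(th)*.0035, np.sin(th)*.089+np.cos(th)*.0035])
for th in(1.95,1.8,1.65,1.5,1.35,1.2,1.05,.9,.75,.6,.45,.3,.2,.1,0):
    d=pt(th)-pt(2.08); print(th,(d/.5).round(3),round(-.035*d[0]/.5,3))
E
```

```text
30.73 q [ 26.4  19.7  -8.7  -0.2 -61.6  61.8] p [0.6312 0.1    0.1843] rpy [-179.9    0.2   -1.9] F [-0.2  2.7  2. ] w 0.0131 40.0
1.95 [-0.02   0.011] 0.001
1.8 [-0.046  0.02 ] 0.002
1.65 [-0.072  0.025] 0.003
1.5 [-0.098  0.026] 0.003
1.35 [-0.125  0.023] 0.004
1.2 [-0.151  0.016] 0.005
1.05 [-0.175  0.006] 0.006
0.9 [-0.198 -0.008] 0.007
0.75 [-0.218 -0.026] 0.008
0.6 [-0.236 -0.046] 0.008
0.45 [-0.25  -0.068] 0.009
0.3 [-0.261 -0.093] 0.009
0.2 [-0.266 -0.11 ] 0.009
0.1 [-0.269 -0.127] 0.009
0 [-0.271 -0.145] 0.009
```

Call:
{"api": "arm_command", "payload": {"travel": [[-0.02,0.001,0.011],[-0.046,0.003,0.02],[-0.072,0.004,0.025],[-0.098,0.005,0.026],[-0.125,0.006,0.023],[-0.151,0.007,0.016],[-0.175,0.008,0.006],[-0.198,0.009,-0.008],[-0.218,0.01,-0.026],[-0.236,0.01,-0.046],[-0.25,0.011,-0.068],[-0.261,0.011,-0.093],[-0.266,0.011,-0.11],[-0.269,0.011,-0.127],[-0.271,0.011,-0.142],[-0.271,0.011,-0.142]], "delta_rot": [[0,0,0],[0,0,0],[0,0,0],[0,0,0],[0,0,0],[0,0,0],[0,0,0],[0,0,0],[0,0,0],[0,0,0],[0,0,0],[0,0,0],[0,0,0],[0,0,0],[0,0,0],[0,0,0]]}}

```text
time_s: 32.72
tcp_pos: [0.4952, 0.105, 0.1122]
eef_rot: [-179.9, 0.3, -1.9]
contact_force: [-2.4, 1.6, 1.6]
gripper_width: 0.0133
gripper_force: 40.0
```

```bash
python3 - <<'E'
from plan import *
s=log(); print(((np.array([.5122,.104,.21])-s["tcp_pos"])/.5).round(3))
E
```

```text
32.73 q [ 34.1  12.5 -30.2  -0.3 -47.5  54.2] p [0.4952 0.105  0.1122] rpy [-179.9    0.3   -1.9] F [-2.4  1.6  1.6] w 0.0133 40.0
[ 0.034 -0.002  0.196]
```

Call:
{"api": "arm_command", "payload": {"travel": [[0,0,0],[0,0,0],[0,0,0],[0,0,0.04],[0,0,0.09],[0,0,0.12]], "delta_rot": [[0,0,0],[0,0,0],[0,0,0],[0,0,0],[0,0,0],[0,0,0]], "grip": 0.5}}

```text
time_s: 33.48
tcp_pos: [0.4957, 0.1051, 0.1741]
eef_rot: [-179.9, 0.1, -1.9]
contact_force: [0.8, 0.7, -0.6]
gripper_width: 0.0437
gripper_force: 0.0
```

Call:
{"api": "arm_command", "payload": {"travel": [[0.02,0,0],[0.04,0,0],[0.04,0,0],[0.04,0,-0.02],[0.04,0,-0.05],[0.04,0,-0.05]], "delta_rot": [[0,0,0],[0,0,0],[0,0,0],[0,0,0],[0,0,0],[0,0,0]], "grip": 0.0}}

```text
time_s: 34.22
tcp_pos: [0.514, 0.1044, 0.1459]
eef_rot: [180.0, 0.4, -1.9]
contact_force: [-0.1, 0.2, 0.2]
gripper_width: 0.0005
gripper_force: 0.0
```

```bash
python3 - <<'E'
from plan import *
s=log()
E
```

```text
34.23 q [ 32.8  11.8 -25.6  -0.3 -52.9  55.5] p [0.514  0.1044 0.1459] rpy [180.    0.4  -1.9] F [-0.1  0.2  0.2] w 0.0005 0.0
```

Call:
{"api": "arm_command", "payload": {"travel": [[0,0,-0.015],[0,0,-0.022],[0,0,-0.027],[0,0,-0.032],[0,0,-0.037],[0,0,-0.042],[0,0,-0.045],[0,0,-0.045]], "delta_rot": [[0,0,0],[0,0,0],[0,0,0],[0,0,0],[0,0,0],[0,0,0],[0,0,0],[0,0,0]]}}

```text
time_s: 35.22
tcp_pos: [0.5152, 0.1049, 0.1252]
eef_rot: [-179.9, 0.2, -1.9]
contact_force: [-0.4, -0.5, 0.6]
gripper_width: 0.0005
gripper_force: 0.0
```

Call:
{"api": "arm_command", "payload": {"travel": [[0,0,-0.002],[0,0,-0.004],[0,0,-0.006],[0,0,-0.008],[0,0,-0.008]], "delta_rot": [[0,0,0],[0,0,0],[0,0,0],[0,0,0],[0,0,0]]}}

```text
time_s: 35.85
tcp_pos: [0.5153, 0.105, 0.1225]
eef_rot: [-179.9, 0.2, -1.9]
contact_force: [-5.3, 1.3, 13.3]
gripper_width: 0.0005
gripper_force: 6.1
```

Call:
{"api": "arm_command", "payload": {"travel": [[0,0,-0.002],[0,0,-0.004],[0,0,-0.004],[0,0,-0.004]], "delta_rot": [[0,0,0],[0,0,0],[0,0,0],[0,0,0]]}}

```text
time_s: 36.35
tcp_pos: [0.5153, 0.105, 0.1217]
eef_rot: [-179.9, 0.2, -1.9]
contact_force: [-10.0, 0.2, 23.6]
gripper_width: 0.0008
gripper_force: 12.2
```

Call:
{"api": "arm_command", "payload": {"travel": [[0,0,0.01],[0,0,0.04],[0,0,0.1],[-0.05,0,0.2],[-0.1,0,0.3],[-0.1,0,0.34],[-0.1,0,0.34],[-0.1,0,0.34]], "delta_rot": [[0,0,0],[0,0,0],[0,0,0],[0,0,0],[0,0,0],[0,0,0],[0,0,0],[0,0,0]]}}

```text
time_s: 37.35
tcp_pos: [0.4649, 0.1048, 0.2889]
eef_rot: [-179.9, 0.3, -1.9]
contact_force: [-0.7, -0.1, -0.2]
gripper_width: 0.0006
gripper_force: 0.0
```

```bash
python3 - <<'E'
from plan import *
log()
c=viewer.capture("scene"); c0=cv2.imread("pics/scene0.png")[:,:,::-1].astype(int)
d=np.abs(c["img"].astype(int)-c0).sum(2)
h=cv2.cvtColor
def mask(I,b):
    y0,y1,x0,x1=b; S=I[y0:y1,x0:x1].astype(int); return (S.min(2)>165)&(S.max(2)-S.min(2)<45)
for n,b in(("tallcap",(160,185,318,352)),("mid",(180,205,290,322)),("right",(192,217,258,290))):
    A,B=mask(c0,b),mask(c["img"],b)
    st=lambda M:(M.sum(),*[v.round(2) for v in (np.nonzero(M)[0].mean(),np.nonzero(M)[1].mean())],np.nonzero(M)[0].min(),np.nonzero(M)[0].max(),np.nonzero(M)[1].min(),np.nonzero(M)[1].max())
    print(n,st(A),st(B))
for n,(u,v) in dict(tablet=(357,275),tumbler=(150,285),glass=(401,150),cup=(198,241),orange=(142,232),rackjar=(337,195)).items(): print(n,d[v-22:v+22,u-22:u+22].mean().round(1))
E
```

```text
37.35 q [ 36.2   0.  -19.1  -0.2 -71.1  51.9] p [0.4649 0.1048 0.2889] rpy [-179.9    0.3   -1.9] F [-0.7 -0.1 -0.2] w 0.0006 0.0
tallcap (np.int64(246), np.float64(15.39), np.float64(17.83), np.int64(7), np.int64(23), np.int64(6), np.int64(29)) (np.int64(247), np.float64(15.38), np.float64(17.8), np.int64(7), np.int64(22), np.int64(6), np.int64(29))
mid (np.int64(269), np.float64(13.57), np.float64(16.74), np.int64(5), np.int64(21), np.int64(6), np.int64(28)) (np.int64(267), np.float64(13.55), np.float64(16.69), np.int64(5), np.int64(21), np.int64(6), np.int64(28))
right (np.int64(304), np.float64(12.84), np.float64(17.57), np.int64(3), np.int64(21), np.int64(6), np.int64(29)) (np.int64(305), np.float64(12.79), np.float64(17.5), np.int64(3), np.int64(21), np.int64(6), np.int64(29))
tablet 5.3
tumbler 9.6
glass 5.5
cup 7.3
orange 7.6
rackjar 8.5
```

```bash
python3 - <<'E'
from plan import *
t=viewer.capture("top")["img"]; t0=cv2.imread("pics/top0.png")[:,:,::-1]
for I in(t0,t):
    S=I[218:243,426:455].astype(int); print("cup bright",((S.min(2)>165)&(S.max(2)-S.min(2)<40)).sum())
d=np.abs(t.astype(int)-t0).sum(2); m=(cv2.GaussianBlur(d.astype(np.float32),(5,5),0)>60).astype(np.uint8)
n,l,st,ce=cv2.connectedComponentsWithStats(m); print(st[1:][st[1:,4]>8])
E
```

```text
cup bright 58
cup bright 22
[[   90   201   247   199 22094]
 [  434   220    13    19   141]
 [  595   349    45    51  1302]
 [  276   361   208    39  4638]]
```

```bash
python3 - <<'E'
from plan import *
for I in(cv2.imread("pics/top0.png"),viewer.capture("top")["img"]):
    print(I[219:242:1,428:453].mean(2).astype(int)//10)
c=viewer.capture("scene"); print("jar", [ (np.abs(c["img"][188:212,324:352].min(2).astype(int))>t).sum() for t in(120,140,160)], [ (cv2.imread("pics/scene0.png")[188:212,324:352].min(2)>t).sum() for t in(120,140,160)])
E
```

```text
[[12 12 12 12 12 12 12 11 12 12 12 12 13 13 13 13 12 12 12 12 12 12 12 12
  12]
 [12 12 12 12 11 11 11 10 11 12 14 14 13 11 11 12 13 14 14 13 12 12 12 12
  12]
 [12 12 12 11  9  9  9 10 13 13 12 11 10 10 10  9 10 10 11 13 13 13 12 12
  12]
 [12 12 11  9  7  8 11 14 15 15 14 13 10 10 10  9  9  8  9  9 12 14 13 12
  12]
 [12 10  8  7  7 10 14 14 14 15 12 11 12 14 14 11  8  8  7  8  9 11 13 13
  12]
 [12  8  7  7  8 13 13 14 14 14 10 11 15 17 18 17 11  8  7  7  7  8 11 13
  13]
 [ 9  7  6  7 10 15 16 18 17 12 10 13 17 19 20 19 15  9  7  7  7  7  8 13
  13]
 [ 7  7  7  8 12 16 19 20 19 14 11 14 17 20 20 20 15 11  8  7  6  7  7 11
  14]
 [ 7  7  7  8 14 17 20 20 20 16 13 14 17 19 20 18 15 14  9  7  7  7  7  9
  14]
 [ 7  6  7  9 14 16 19 20 19 15 15 14 15 17 16 13 13 14 11  7  7  7  6  8
  11]
 [ 7  6  7  9 14 15 17 16 15 15 15 15 14 14 12 11 13 14 13  8  6  6  7  7
  10]
 [ 7  7  7  9 13 13 14 15 14 15 15 15 14 11 11 13 16 17 17  9  6  6  6  7
  11]
 [ 7  7  7  9 14 14 15 15 14 14 15 15 14 10 12 16 18 20 19 12  7  6  7  7
  11]
 [ 7  7  6  8 14 17 19 18 15 14 14 14 14 10 13 17 19 20 20 1
[... 1968 characters left out ...]
6 16 16 16 16 16 16 16 16 15 13  8  7  7  7  9
  14]
 [ 9  7  7  7  8 12 16 16 16 16 17 16 16 16 16 16 16 15 11  7  7  7  8 11
  15]
 [11  9  8  7  8  9 15 14 16 16 16 16 16 16 16 16 16 13  8  7  7  8 11 15
  15]
 [13 11  9  8  8  9 12 15 16 16 16 16 16 16 16 16 15  9  7  7  8 10 13 15
  14]
 [14 13 11  9  8  8  9 11 15 16 16 16 16 16 16 14 10  8  7  9 11 14 14 14
  13]
 [14 13 13 11 10  9  9  9 10 14 15 16 16 16 13 10  9 10 11 12 15 15 14 13
  13]
 [14 13 14 13 12 11 10 10 10 11 12 14 15 15 13 12 12 15 16 15 14 14 13 14
  14]
 [14 14 14 14 13 13 13 12 12 12 12 12 12 14 14 13 13 13 14 14 14 14 13 13
  13]]
jar [np.int64(68), np.int64(0), np.int64(0)] [np.int64(88), np.int64(20), np.int64(0)]
```

The cup shows a uniform empty floor and there are no stray balls in the uncovered view. The caps match the first picture. Handing in.

```bash
python3 -c "
from plant import close_job
print(close_job())"
```

```text
the job is handed in; nothing more can be done
None
```

The job is handed in at about 38 s of the 72 s allowed: the balls were tipped into the tall jar, its cap is pressed shut again, and the empty cup stands upright back where it was. The pictures show no stray balls, both short caps still closed, and the tablet, tumbler and glass jar unmoved. I judged the five balls from the empty cup rather than counting them in the jar.

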